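Feed a specimen pot under the spring cover of a code reader

ROBOT

A 7-joint arm with a two-finger parallel gripper is mounted at the origin on the work surface. World frame = base frame: x ahead of the robot, y to its left, z up, the work surface at z = 0. Lengths are in m, angles in rad, forces in N, time in s.
With the tool pointing down it reaches from about 0.35 to 0.9 m from the base axis. Payload 8.1 kg.
Tool frame: the origin (TCP) lies midway between the tips of the shut fingers; the grasp point (between the pads) lies 19 mm behind it; z points along the fingers, y is the direction in which the jaws open and shut (so a half turn about z gives the same grasp; the last joint's range is limited). The gripper opens to 92 mm and grips with 3 to 60 N. Pads are 19 mm wide; open, the fingers measure 130 mm over their backs; the gripper's body (75 mm by 190 mm) begins 47 mm behind the grasp point.
Start: joints at [1.204, 0.434, 0.025, 1.573, -0.012, 1.134, -0.075], TCP at [0.163, -0.603, 0.227] pointing down, gripper open.
Joint ranges: [-2.62, 2.62], [-0.44, 2.09], [-1.27, 1.32], [0.08, 2.57], [-1.32, 4.46], [0.12, 2], [-2.74, 2.74]. Speed limits (rad/s): [2.22, 2.22, 3.01, 3.01, 3.14, 3.14, 3.14].

INTERFACE

Orientations are given as a rotation vector (axis times angle).
In Python, from cell import monitor, get_image, get_calibration, workorder, look_for, masks_of gives the robot as it stands.
- The arm moves only by the shell command python3 -m crank 'ROWS' [FORCE]. ROWS is JSON, a list of rows, each a list of 3 entries, a list of its own where there are three numbers: the shift along the tool's x, y, z in cm, then the turn about the tool's z in degrees, then the closure in counts, from 0 (fully open) to 255 (shut). A call has 1 to 5 rows; each row shifts and turns the commanded pose from where the row before left it, along the tool's axes as they then stand; what a row does not reach is not made up. A row lasts 1/10 s, in which the tool goes at most 50 mm and 8.59 degrees, less where a joint would pass 70% of its speed; a pose out of reach is approached as far as the arm can. A call with a gripper value outside its range is refused whole. The fingers move at their own pace and stop on an object; FORCE is the grip in N (left out, the last holds). Time passes only in rows, so rows that do not move let the fingers close. It gives the time, the measured TCP pose, the force and the opening at its end, in the units of the state.
- monitor.observe(): the state, without advancing time (a new reading comes with each control period).
- get_image(name): name is "scene" or "top"; returns (picture, depth): 400x640x3 uint8, red, green, blue; 400x640 float32, m along the optical axis (not along the pixel's ray), 0 where there is no reading.
- get_calibration(name): a dict with "fx", "fy", "cx", "cy" (pixels), "R" (3x3) and "t" (3): a world point X has camera coordinates R X + t. Camera axes: x right, y down, z forward; pixel columns grow to the right and rows downward; lengths in m; the calibration is good to about 2 mm. A picture is of the moment at which its call begins. get_calibration takes no time and is no camera call.
- workorder.sign_off(): hands the job in, once; it reports no verdict.
Trained networks look in the newest picture that a camera, given by its name, has taken for a name from the list of things; names that differ only in an ending like _2 or _b are one class to them, and where a whole thing is asked for, a point or a joint stands for the part that bears it (a point fixed in the world has none). Each returns a list of dicts, best first, with "score" (0 to 1); they miss things now and then, are a little off and sometimes report something else, mostly with a low value. They report only what shows in the picture. A call takes as long as a camera call. They do not tell look-alikes from the thing itself.
- look_for(label, camera): "location" ([x, y, z] in m, in world coordinates, good to about 4 mm: the middle of the surface that is visible of it).
- masks_of(label, camera): "region" (400x640 bool, what is visible of it).
The state is a dict: "clock": time; "joints": joint angles; "dq": joint speeds; "joint_efforts": joint torques, N m; "position": TCP position; "ee_rot": TCP orientation; "force": force on the tool from outside, world axes, zero at the start; "ft_torque": the same for the moment, N m; "width": opening from 0.0 (shut) to 1.0 (fully open).
Only numpy, scipy, OpenCV 4.12 (cv2) and the standard library are available. Lean on these libraries where they do the work, as an engineer would, in place of code of your own. Each camera call takes 0.05 s, during which the arm holds its last target.

TASK

Get the red-capped pot that stands on the reader's loading ledge onto its reading window: with one fingertip lift the spring-closed clear cover by its orange lip and hold it up, and with the other fingertip push the pot along the track under it until it is centred on the window, holding the cover up all the while. Then take your fingers out so that the cover comes down on the pot's cap. The pot is only pushed, never picked up or tipped over, and the other pots and the sanitiser bottle stay where they are.

Things in the scene. Friction and masses are not known exactly. Their poses are not given: they have to be found in the camera images.
- window (a point): centre of the reader's reading window: greenish glass, 36 x 40 mm, in a dark frame, flush with the track floor, which is 16 mm above the bench. Site axes = the reader's (a white fixed bench instrument): y along the track from the open loading ledge (-y) to under the cover (+y), x from the open front (robot side) to the housing, z up. The reader's yaw varies by +-0.25 rad
- mouth (a point): middle of the track floor at the end of the cover where pots go in (at y = -34 mm in the window's frame, same axes). The smooth track runs from y = -150 to +104 mm, open at both ends and 49 mm wide (x = -24.5 to +24.5 mm); before the mouth it is the uncovered loading ledge
- kerb (a point): top of the low kerb along the track's front, at its orange stripe, which marks the window's centre. Kerb 5 mm thick (x = -29.5 to -24.5 mm in the window's frame), 3 mm above the track floor. The base block below ends in front at x = -31 mm; the bench before it is clear
- housing (a point): centre of the top of the low white instrument housing behind the track, with dark display. Housing x = +39 to +104 mm, y = -34 to +104 mm in the window's frame, top 52 mm above the track floor. The track's rear wall stands at x = +24.5 mm: 12 mm high on the ledge, 39 mm beside the cover
- cover (a joint): angle of the clear hold-down cover, rad: 0 closed, grows as it is lifted, to 1.7. 3 mm clear plate with orange edges, sloping down to the front by 0.10 rad when closed (level at 0.10); then its end skirts keep a pot out. A pot passes under it above about 0.25; on the cap of a pot on the window it lies at about 0.08. Spring and weight close it: about 1 N at the lip, growing slowly as it lifts
- cover_hinge (a point): middle of the cover's hinge line, parallel to the track at x = +30 mm, 45 mm above the track floor (window's frame). The flat cover spans y = -34 to +94 mm and reaches 46 mm from the hinge line to the front of its lip; the front quarter of the track stays open above. At each end an orange skirt, 3 mm thick, hangs 6.5 mm below the plate, 27 to 40 mm from the hinge line
- cover_lip (a point): middle (y = +30 mm in the window's frame) of the slick round orange lip, 8 mm thick, that runs along the cover's whole front edge, 62 mm to either side. Its centre line is 42 mm from the hinge line; closed, it lies at x = -12 mm, 41 mm above the track floor: a fingertip pointing ahead and down fits under it from the front, over the kerb. Moves with the cover
- pot: the pot to be read: white specimen pot with a paper band and a ribbed red screw cap, 40 mm high, body 41 mm and cap 44 mm diameter (cap: the top 13.5 mm), 50 g (varies), standing upright on the loading ledge. Origin at the centre of its underside, z up its axis
- waiting_pot: an equal pot waiting on the bench beyond the loading end of the track; leave alone
- read_pot: an equal pot, already read, on the bench beyond the covered end of the track; leave alone
- tall_pot1: tall white specimen pot with red cap, 61 mm diameter, 65 mm high, origin under its centre; leave alone
- tall_pot2: another tall white pot with red cap, same size; leave alone
- sanitiser: hand sanitiser pump bottle, 68 mm diameter, 174 mm high, origin under its centre; leave alone
Things that resemble listed ones, but are neither listed nor needed, are in the scene too. Leave any green or purple look-alike of the pot alone.

How it is judged:
On the way, in this order (a step that is already met when the one before it is completed fails the run):
1. a fingertip lifts and holds the cover clear of pot height while the pot is still on the ledge (value of joint cover above 0.25 rad and contact force between the fingers and cover above 0.1 N and y of pot in the frame of mouth below -0.015 m), for 0.2 s.
2. the pot is pushed in through the mouth by a finger while a finger holds the cover up (value of joint cover above 0.22 rad and contact force between the fingers and cover above 0.1 N and contact force between the fingers and pot above 0.02 N and y of pot in the frame of mouth above 0 m and y of pot in the frame of window below -0.012 m), for 0.05 s.
3. the pot stands on the window with the cover still held up off it by a finger (value of joint cover above 0.15 rad and contact force between the fingers and cover above 0.1 N and y of pot in the frame of window between -0.01 and 0.01 m), for 0.1 s.
At the end, for the whole second after the job is handed in: The pot stands upright on the reading window, its centre within 10 mm of the window's centre along and across the track, at rest, with the cover come down on its cap (cover angle 0.03 to 0.13 rad, pressing on the pot) (y of pot in the frame of window between -0.01 and 0.01 m and x of pot in the frame of window between -0.01 and 0.01 m and z of pot in the frame of window below 0.004 m and angle between pot's own z axis and vertical below 0.1 rad and value of joint cover between 0.03 and 0.13 rad and contact force between cover and pot above 0.2 N and linear speed of pot below 0.01 m/s); the robot touches nothing.
It fails at once if the pot is lifted more than 8 mm off the track (z of pot in the frame of window above 0.008 m).
It fails at once if the pot is tipped (angle between pot's own z axis and vertical above 0.4 rad).
It fails at once if the cover is let down on the pot on its way, before the pot is at the window (value of joint cover below 0.15 rad and y of pot in the frame of mouth above 0 m and y of pot in the frame of window below -0.012 m).
It fails at once if one of the other pots or the sanitiser bottle is moved by more than 20 mm (distance of any of waiting_pot, read_pot, tall_pot1, tall_pot2, sanitiser from where it was at the start of the episode above 0.02 m).
It also fails if it takes over 42 s, if anything falls off the work surface, if the arm or the gripper's body presses on something with over 40 N, if the wrist force passes 120 N, or if a joint passes its speed limit or range.

## Working session

There is one attempt and no reset: what is moved stays moved. The work goes in short steps, Python scripts to look and compute and a shell command to move; the robot and the scene stay as the last step left them, time stands still between calls to the robot, and variables do not carry over. Pictures are saved under pics/ and viewed, and the job is handed in when it is done.

```bash
ls -la; mkdir -p pics
python3 - <<'E'
from cell import monitor,get_image,get_calibration
import cv2,numpy as np
print(monitor.observe())
for n in("scene","top"):
    p,d=get_image(n); cv2.imwrite(f"pics/{n}0.png",p[:,:,::-1]); np.save(f"pics/{n}0d.npy",d); np.save(f"pics/{n}0p.npy",p)
    print(n,get_calibration(n))
E
```

```text
total 12
drwxr-xr-x  3 agent agent 4096 Dec  7 06:05 .
drwxr-xr-x 23 root  root  4096 Dec  7 06:05 ..
drwxr-xr-x  2 agent agent 4096 Dec  7 06:05 pics
{'clock': 0.0, 'joints': array([ 1.20438647,  0.43520405,  0.02497945,  1.57410881, -0.01159793,
        1.13401549, -0.0751161 ]), 'dq': array([-0.00058097, -0.00020702,  0.00062919, -0.00060844,  0.00130624,
        0.00124131, -0.00288949]), 'joint_efforts': array([-5.19195055e-04, -6.67844582e+01,  9.85142179e-01, -3.14466512e+01,
       -6.04572985e-02,  4.30284650e-02,  1.69431360e-04]), 'position': array([ 0.16277775, -0.60288716,  0.22595229]), 'ee_rot': array([-3.11278381e+00, -4.12845333e-01,  5.57823237e-04]), 'force': array([-0.64072396, -0.08495962, -0.51759687]), 'ft_torque': array([ 0.03192972,  0.04432234, -0.02512825]), 'width': 1.0041971357369954}
scene {'fx': 416.7715750356812, 'fy': 416.7715750356812, 'cx': 315.11703077623133, 'cy': 197.35816642642678, 'R': array([[-0.11322199,  0.9934918 , -0.01244302],
       [ 0.7580003 ,  0.07827436, -0.64754047],
       [-0.64235218, -0.08274763, -0.76192946]]), 't': array([ 0.02361985, -0.42188801,  1.54926526])}
top {'fx': 509.7238637910231, 'fy': 509.7238637910231, 'cx': 327.66803191981484, 'cy': 199.82586932183688, 'R': array([[-0.00647059, -0.99996886, -0.00451674],
       [-0.98530853,  0.00714646, -0.17063421],
       [ 0.17066118,  0.00334628, -0.98532409]]), 't': array([0.03077177, 0.64321897, 1.43133107])}
```

View pics/scene0.png

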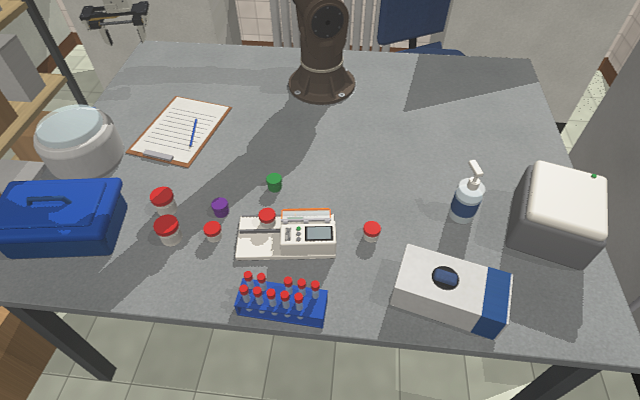

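View pics/top0.png

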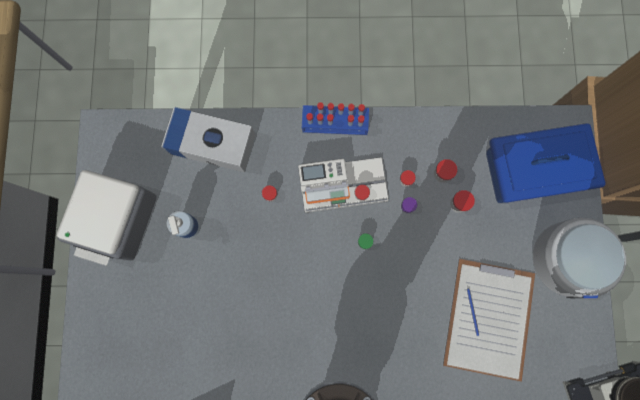

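```bash
python3 - <<'E'
import cv2,numpy as np
from scipy.spatial.transform import Rotation as R
p=np.load("pics/top0p.npy");c=p[140:260,250:480,::-1]; cv2.imwrite("pics/topc.png",cv2.resize(c,None,fx=3.4,fy=3.4,interpolation=cv2.INTER_CUBIC))
p=np.load("pics/scene0p.npy");c=p[165:275,190:400,::-1]; cv2.imwrite("pics/scenec.png",cv2.resize(c,None,fx=3.6,fy=3.6,interpolation=cv2.INTER_CUBIC))
a=p[0:60,60:170,::-1];cv2.imwrite("pics/grip.png",cv2.resize(a,None,fx=6,fy=6,interpolation=cv2.INTER_CUBIC))
print(R.from_rotvec([-3.11278381e+00, -4.12845333e-01,  5.57823237e-04]).as_matrix())
E
python3 -m crank 2>&1 | head -20
```

```text
[[ 9.65427217e-01  2.60672167e-01 -5.56070218e-04]
 [ 2.60672718e-01 -9.65426079e-01  1.49034167e-03]
 [-1.48354097e-04 -1.58376875e-03 -9.99998735e-01]]
invalid input
```

View pics/topc.png

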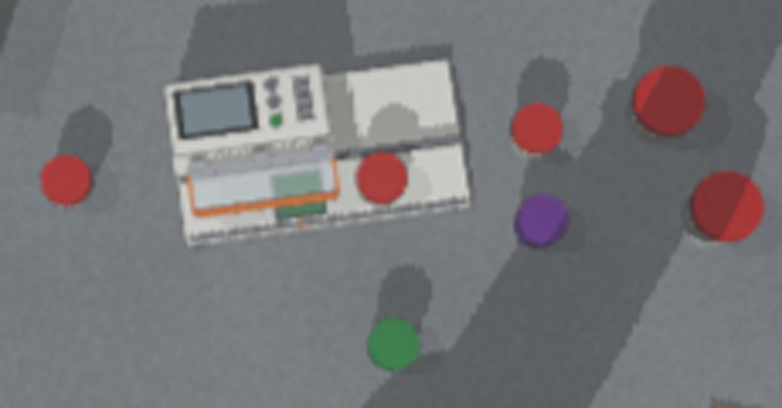

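View pics/scenec.png

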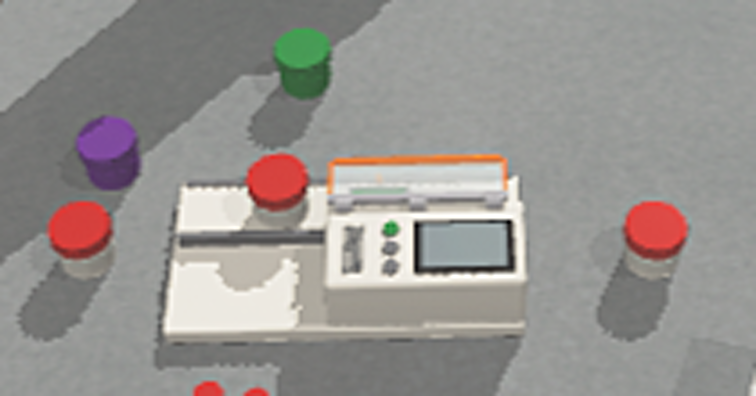

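View pics/grip.png

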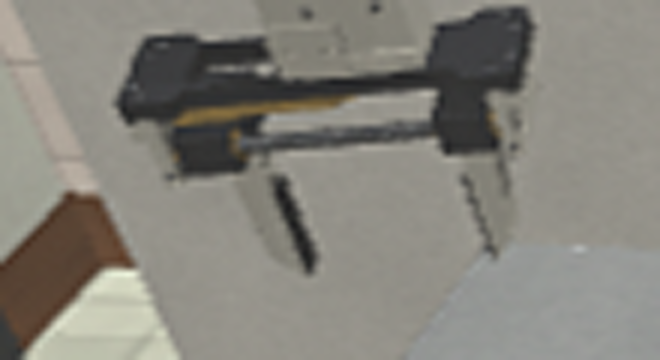

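```bash
cat > h.py <<'E'
import numpy as np,cv2
from cell import *
def cloud(n,d):
    c=get_calibration(n);v,u=np.mgrid[0:400,0:640]
    P=np.stack([(u-c['cx'])/c['fx']*d,(v-c['cy'])/c['fy']*d,d],-1)
    return (P-c['t'])@c['R']
def proj(n,X):
    c=get_calibration(n);q=np.asarray(X)@c['R'].T+c['t']
    return np.stack([q[...,0]/q[...,2]*c['fx']+c['cx'],q[...,1]/q[...,2]*c['fy']+c['cy']],-1)
def snap(tag):
    o={}
    for n in("scene","top"):
        p,d=get_image(n);np.save(f"pics/{n}{tag}p.npy",p);np.save(f"pics/{n}{tag}d.npy",d);o[n]=(p,d)
    return o
def crop(n,p,name,r,f):
    c=p[r[0]:r[1],r[2]:r[3],::-1];cv2.imwrite(f"pics/{name}.png",cv2.resize(c,None,fx=f,fy=f,interpolation=cv2.INTER_CUBIC))
E
python3 - <<'E'
from h import *
np.set_printoptions(precision=4,suppress=True)
for lab in ["window","mouth","kerb","housing","cover","cover_hinge","cover_lip","pot","waiting_pot","read_pot"]:
    for n in("top","scene"):
        try: print(lab,n,[(np.round(r['location'],4).tolist(),round(r['score'],2)) for r in look_for(lab,n)][:4])
        except Exception as e: print(lab,n,e)
E
python3 - <<'E'
from h import *
np.set_printoptions(precision=4,suppress=True)
for n in("top","scene"):
    p=np.load(f"pics/{n}0p.npy");d=np.load(f"pics/{n}0d.npy");X=cloud(n,d)
    hsv=cv2.cvtColor(p,cv2.COLOR_RGB2HSV)
    m=(hsv[...,0]>=7)&(hsv[...,0]<=18)&(hsv[...,1]>130)&(hsv[...,2]>120)&(X[...,0]>.4)&(X[...,0]<.75)&(np.abs(X[...,1])<.25)
    k,l,s,c=cv2.connectedComponentsWithStats(m.astype(np.uint8))
    for i in range(1,k):
        if s[i,4]>3: print(n,s[i],c[i],X[l==i].mean(0))
    m=((hsv[...,0]<5)|(hsv[...,0]>174))&(hsv[...,1]>130)&(X[...,0]>.4)&(X[...,0]<.75)&(np.abs(X[...,1])<.35)
    k,l,s,c=cv2.connectedComponentsWithStats(m.astype(np.uint8))
    for i in range(1,k):
        if s[i,4]>20:
            q=X[l==i]; t=q[q[:,2]>np.percentile(q[:,2],90)-.004]; print('red',n,c[i],s[i,4],(t.min(0)+t.max(0))/2,np.median(t[:,2]))
E
```

```text
window top [([0.6975, -0.0082, 0.0298], 0.8)]
window scene [([0.7295, -0.0012, 0.044], 0.94)]
mouth top [([0.6979, -0.0081, 0.0257], 0.72), ([0.7285, -0.3186, 0.066], 0.15)]
mouth scene [([0.7265, -0.0038, 0.041], 0.83)]
kerb top [([0.6975, -0.0072, 0.0232], 0.77)]
kerb scene [([0.7257, -0.0026, 0.0392], 0.78)]
housing top [([0.7021, -0.0069, 0.0283], 0.85)]
housing scene [([0.7298, -0.0052, 0.037], 0.6)]
cover top [([0.6631, 0.026, 0.0617], 0.68)]
cover scene [([0.6654, 0.0287, 0.0591], 0.79), ([0.6792, 0.2002, 0.0386], 0.67)]
cover_hinge top [([0.6937, -0.0064, 0.033], 0.56)]
cover_hinge scene [([0.7294, 0.0, 0.0408], 0.8)]
cover_lip top [([0.6602, 0.0295, 0.0608], 0.83), ([0.6631, -0.0722, 0.0545], 0.6)]
cover_lip scene [([0.659, 0.0298, 0.0614], 0.97), ([0.6536, -0.357, 0.0642], 0.41)]
pot top [([0.6289, -0.2135, 0.0418], 0.65), ([0.5235, -0.0814, 0.0436], 0.63), ([0.662, -0.0743, 0.0557], 0.61)]
pot scene [([0.6419, -0.21, 0.0449], 0.7), ([0.674, -0.0699, 0.0538], 0.61), ([0.5342, -0.0753, 0.0381], 0.48)]
waiting_pot top [([0.7126, -0.2069, 0.0411], 0.71), ([0.6379, -0.3597, 0.0
[... 485 characters left out ...]
5964888777640265
red top [268.9747 192.5506] 158 [0.6689 0.2008 0.0455] 0.042866740540650615
red top [455.98 200.5 ] 50 [ 0.6366 -0.3443  0.0691] 0.06782184096865058
scene [281 208  50   9 103] [306.7282 209.1748] [0.6421 0.0278 0.0556]
scene [281 213   1   6   6] [281.  215.5] [ 0.6546 -0.0398  0.0359]
red scene [168.6316 197.3421] 76 [ 0.6424 -0.3437  0.0656] 0.06503148238206634
red scene [266.549  214.8529] 204 [ 0.6687 -0.074   0.0567] 0.05599521388162609
red scene [166.2338 222.7922] 308 [ 0.7268 -0.3207  0.0662] 0.06461940273286802
red scene [211.6544 228.2212] 217 [ 0.7145 -0.2108  0.041 ] 0.04023963920118419
red scene [371.6111 228.3472] 216 [0.6727 0.2004 0.0416] 0.04003706493051082
```

Run:
```python
from h import *
from scipy.optimize import least_squares
np.set_printoptions(precision=4,suppress=True)
from scipy.ndimage import map_coordinates
def W(pose,pts):
    x,y,a=pose;c,s=np.cos(a),np.sin(a);pts=np.asarray(pts,float)
    return np.stack([x+c*pts[...,0]-s*pts[...,1],y+s*pts[...,0]+c*pts[...,1],.016+pts[...,2]],-1)
# edge features: (p0,p1,outward 3D dir for sampling)
G={n:cv2.GaussianBlur(cv2.cvtColor(np.load(f"pics/{n}0p.npy"),cv2.COLOR_RGB2GRAY).astype(float),(0,0),.7) for n in("top","scene")}
E={"top":[((-.0295,-.145,.003),(-.0295,.10,.003),(-1,0,0)),   # kerb front
 ((-.02,-.15,0),(.02,-.15,0),(0,-1,0)),
 ((.045,.104,.052),(.10,.104,.052),(0,1,0)),
 ((.104,-.03,.052),(.104,.10,.052),(1,0,0)),
 ((-.02,.104,0),(.02,.104,0),(0,1,0))],
 "scene":[((.045,.104,.052),(.10,.104,.052),(0,1,0)),((.045,-.034,.052),(.1,-.034,.052),(0,-1,0)),
 ((-.02,-.15,0),(.02,-.15,0),(0,-1,0)),((-.0295,-.145,.003),(-.0295,-.12,.003),(-1,0,0))]}
def res(pose,verbose=False):
    out=[]
    for n in E:
        for i,(a,b,o) in enumerate(E[n]):
            t=np.linspace(0.05,.95,15)[:,None];P=np.array(a)*(1-t)+np.array(b)*t
            s=np.linspace(-.010,.010,41)
            Q=W(pose,P[:,None,:]+s[None,:,None]*np.array(o));uv=proj(n,Q)
            v=map_coordinates(G[n],[uv[...,1],uv[...,0]],order=1)
            g=-np.gradient(v,axis=1); g=np.clip(g,0,None)*np.exp(-(s/.008)**2)
            off=(g*s).sum(1)/(g.sum(1)+1e-3)
            pk=s[g.argmax(1)]
            r=np.where(g.max(1)>2,pk,np.nan)
            if verbose: print(n,i,np.round(np.nanmedian(r)*1000,2),np.round(r*1000,1))
            out.append((n,i,r))
    return out
# iterative: linear solve w/ medians
pose=np.array([.6628,0.,np.arctan2(0,1)+.06])
lip=np.array([.643,.026]);
pose=np.array([.658,-.003,-.06])
# yaw from lip line
p=np.load("pics/top0p.npy");hsv=cv2.cvtColor(p,cv2.COLOR_RGB2HSV);d=np.load("pics/top0d.npy");X=cloud("top",d)
m=(hsv[...,0]>=6)&(hsv[...,0]<=18)&(hsv[...,1]>130)&(hsv[...,2]>120);m[:,:300]=0;m[:,355:]=0;m[:190]=0;m[215:]=0
q=X[m];f=np.polyfit(q[:,1],q[:,0],1);yaw=-np.arctan(f[0]);print('lip yaw',yaw,f)
R=np.array([[np.cos(yaw),-np.sin(yaw)],[np.sin(yaw),np.cos(yaw)]])
pose=np.r_[[.6435,.025]-R@[-.012,.03],yaw];print(pose)
for it in range(8):
    A=[];b=[]
    for n,i,r in res(pose):
        a_,b_,o=E[n][i];t=np.linspace(0.05,.95,15)[:,None];P=np.array(a_)*(1-t)+np.array(b_)*t
        ok=~np.isnan(r); 
        if ok.sum()<4: continue
        med=np.median(r[ok]);ok&=abs(r-med)<.003
        c,s=np.cos(pose[2]),np.sin(pose[2]);ow=np.array([c*o[0]-s*o[1],s*o[0]+c*o[1]])
        for k in np.where(ok)[0]:
            dth=np.array([-s*P[k,0]-c*P[k,1],c*P[k,0]-s*P[k,1]])
            A.append([ow[0],ow[1],ow@dth]);b.append(r[k])
    x,*_=np.linalg.lstsq(np.array(A),np.array(b),rcond=None);pose=pose+.7*x
print(pose);res(pose,True)
im=cv2.resize(np.load("pics/top0p.npy")[140:230,280:400,::-1],None,fx=6,fy=6,interpolation=cv2.INTER_CUBIC)
def dr(im,n,a,b,o,f):
    u=(proj(n,W(pose,[a,b]))-o+.5)*f;cv2.line(im,tuple(int(z) for z in u[0]),tuple(int(z) for z in u[1]),(255,0,255),1)
sq=lambda x0,x1,y0,y1,z:[((x0,y0,z),(x1,y0,z)),((x1,y0,z),(x1,y1,z)),((x1,y1,z),(x0,y1,z)),((x0,y1,z),(x0,y0,z))]
L=sq(-.0295,-.0245,-.15,.104,.003)+sq(-.018,.018,-.02,.02,0)+sq(.039,.104,-.034,.104,.052)+[((-.012,-.032,.041),(-.012,.092,.041))]
for a,b in L: dr(im,"top",a,b,np.array([280,140]),6)
cv2.imwrite("pics/fit_top.png",im)
im=cv2.resize(np.load("pics/scene0p.npy")[190:270,225:345,::-1],None,fx=6,fy=6,interpolation=cv2.INTER_CUBIC)
for a,b in L: dr(im,"scene",a,b,np.array([225,190]),6)
cv2.imwrite("pics/fit_scene.png",im)
```

```text
lip yaw 0.13331997486391234 [-0.1341  0.6464]
[ 0.6594 -0.0031  0.1333]
[ 0.6618 -0.0029  0.1562]
top 0 -1.5 [-1.5 -1.  -0.5  0.   nan -2.  -1.5 -1.   nan  nan  nan -2.5 -5.  -4.5
 -4. ]
top 1 -1.5 [-2.5 -2.5 -2.  -1.5 -1.  -0.5 -0.5 -2.  -2.  -2.  -1.5 -1.  -0.5  0.
 -1. ]
top 2 -1.0 [-1.5 -0.5 -0.5  0.  -1.  -1.5 -1.5 -0.5 -0.5 -0.5 -1.  -1.5 -2.  -1.
 -0.5]
top 3 -2.0 [-3.5 -2.  -3.5 -2.5 -4.  -2.5 -1.5 -3.  -1.5 -0.5 -2.  -0.5 -2.  -1.
 -2.5]
top 4 0.0 [1.  0.5 0.5 0.  0.  0.5 0.  0.  1.  0.5 0.  0.  0.  0.  0. ]
scene 0 -2.0 [-2.  -2.  -2.   0.  -0.5 -0.5 -1.  -1.  -1.5 -1.5 -2.  -2.  -2.5 -3.
 -3. ]
scene 1 -0.5 [-2.5  0.   0.   0.   0.  -0.5  0.  -0.5 -0.5 -0.5 -0.5 -0.5 -0.5 -0.5
 -0.5]
scene 2 -0.75 [-1.  -1.  -1.5 -1.5 -1.5  0.   0.   0.   0.   0.  -0.5 -0.5 -1.  -1.
  nan]
scene 3 -1.0 [-0.5 -0.5 -0.5 -0.5 -1.  -1.  -1.  -1.  -1.  -1.  -1.5 -1.5 -1.5 -1.5
 -1.5]
```

View pics/fit_top.png

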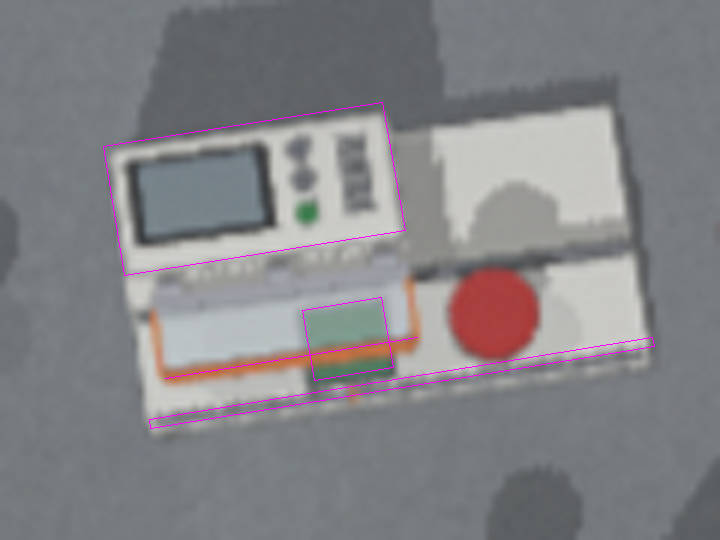

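View pics/fit_scene.png

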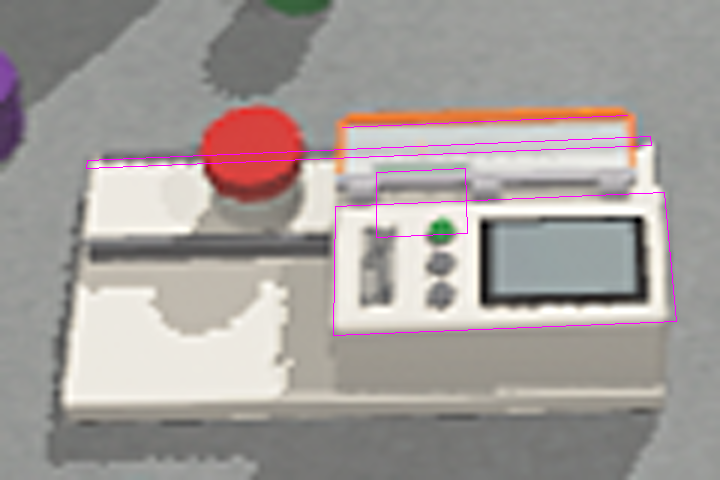

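```bash
cat > fit.py <<'E'
from h import *
from scipy.optimize import least_squares
def W(pose,pts):
    x,y,a=pose;c,s=np.cos(a),np.sin(a);pts=np.asarray(pts,float)
    return np.stack([x+c*pts[...,0]-s*pts[...,1],y+s*pts[...,0]+c*pts[...,1],.016+pts[...,2]],-1)
def U(pose,X):
    x,y,a=pose;c,s=np.cos(a),np.sin(a);d=np.asarray(X,float)-[x,y,.016]
    return np.stack([c*d[...,0]+s*d[...,1],-s*d[...,0]+c*d[...,1],d[...,2]],-1)
E
python3 - <<'E'
from fit import *
np.set_printoptions(precision=4,suppress=True)
T=[((-.012,-.032,.041),(413,343)),((-.012,.092,.041),(166,375)),((-.027,0,.003),(352,397)),((-.0295,-.15,.003),(650,361)),((-.0295,.104,.003),(152,428)),((.104,.104,.052),(107,146)),((.104,-.034,.052),(383,106))]
S=[((.104,.104,.052),(664,320)),((.104,-.034,.052),(335,333)),((.039,-.034,.052),(335,206)),((.039,.104,.052),(662,195)),((-.012,-.032,.041),(341,121)),((-.012,.092,.041),(630,114)),((-.0295,-.15,.003),(90,160))]
def f(p,sp=False):
    r=[]
    for n,L,o in(("top",T,(280,140)),("scene",S,(225,190))):
        P=np.array([a for a,_ in L]);q=np.array([b for _,b in L])/6-.5+o
        e=proj(n,W(p[:3],P))+p[3:].reshape(2,2)[0 if n=="top" else 1]-q
        r.append(e)
    return np.concatenate(r)
g=lambda p:np.r_[f(p).ravel(),p[3:]*1.0]
s=least_squares(g,np.r_[.66,0,.13,0,0,0,0],loss='soft_l1');print(s.x,np.linalg.norm(f(s.x),axis=1))
s0=least_squares(lambda p:f(np.r_[p,0,0,0,0]).ravel(),s.x[:3],loss='soft_l1');print(s0.x);print(f(np.r_[s0.x,0,0,0,0]))
pose=s.x[:3];np.save("pose.npy",pose)
for x in [(.6665,-.0725,.056),(.6687,-.074,.056)]: print(U(pose,x))
sq=lambda x0,x1,y0,y1,z:[((x0,y0,z),(x1,y0,z)),((x1,y0,z),(x1,y1,z)),((x1,y1,z),(x0,y1,z)),((x0,y1,z),(x0,y0,z))]
L=sq(-.0295,-.0245,-.15,.104,.003)+sq(-.018,.018,-.02,.02,0)+sq(.039,.104,-.034,.104,.052)+[((-.012,-.032,.041),(-.012,.092,.041))]
for n,o,e,r in(("top",(280,140),s.x[3:5],(140,230,280,400)),("scene",(225,190),s.x[5:],(190,270,225,345))):
    im=cv2.resize(np.load(f"pics/{n}0p.npy")[r[0]:r[1],r[2]:r[3],::-1],None,fx=6,fy=6,interpolation=cv2.INTER_CUBIC)
    for a,b in L:
        u=(proj(n,W(pose,[a,b]))+e-o+.5)*6;cv2.line(im,tuple(int(z) for z in u[0]),tuple(int(z) for z in u[1]),(255,0,255),1)
    cv2.imwrite(f"pics/fit2_{n}.png",im)
E
```

```text
[ 0.6601 -0.0026  0.1385 -0.1836  0.1104 -0.154   0.168 ] [0.5013 0.7899 0.5462 0.9144 0.7695 0.3193 0.3334 1.4144 0.9707 0.5373
 0.235  0.707  0.4971 1.0733]
[ 0.6603 -0.0025  0.1387]
[[ 0.6586 -0.2572]
 [-0.2837  0.5057]
 [ 0.5164 -0.5688]
 [ 0.6156 -0.9529]
 [-0.5609  0.094 ]
 [-0.1322 -0.0174]
 [ 0.4713 -0.0227]
 [ 1.5024  0.3525]
 [-0.7949 -0.2136]
 [-0.0167 -0.6362]
 [ 0.3206 -0.3198]
 [ 0.6323  0.3946]
 [-0.1292  0.2601]
 [ 0.0929 -1.1989]]
[-0.0034 -0.0701  0.04  ]
[-0.0014 -0.0719  0.04  ]
```

View pics/fit2_top.png

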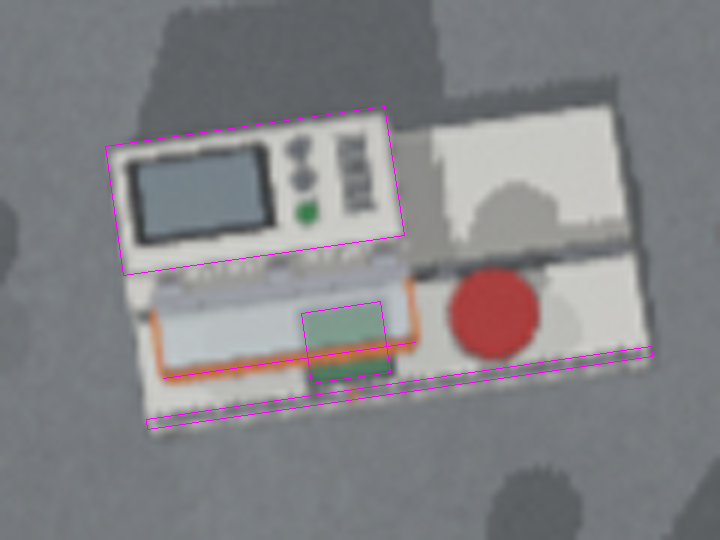

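View pics/fit2_scene.png

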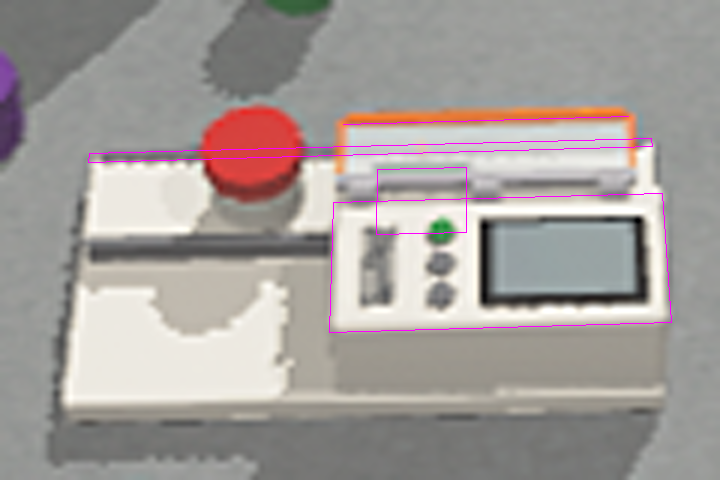

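```bash
python3 -m crank '[[[3.5,-3.2,-1],0,0],[[3.5,-3.2,-1],0,0],[[3.5,-3.2,-1],0,0],[[3.5,-3.2,-1],0,0],[[3.5,-3.2,-1],0,0]]'
python3 -m crank '[[[3.5,-3.2,-1],0,0],[[3.5,-3.2,-1],0,0],[[3.5,-3.2,-1],0,0],[[3.5,-3.2,-1],0,0],[[3.5,-3.2,-1],0,0]]'
python3 -m crank '[[[3.5,-3.2,-1],0,0],[[3.5,-3.2,-1],0,0],[[3.5,-3.2,-1],0,0],[[3.5,-3.2,-1],0,0],[[3.5,-3.2,-1],0,0]]'
python3 - <<'E'
from h import *
from scipy.spatial.transform import Rotation as R
s=monitor.observe();print(s['joints'],s['position']);print(R.from_rotvec(s['ee_rot']).as_matrix())
E
```

```text
clock: 1.6
position: [0.2909, -0.4016, 0.2773]
ee_rot: [3.114, 0.413, 0.0]
force: [1.4, 0.5, -0.6]
width: 1.003
clock: 2.1
position: [0.4181, -0.2015, 0.3275]
ee_rot: [3.114, 0.413, 0.001]
force: [0.9, -0.6, -0.2]
width: 0.999
clock: 2.6
position: [0.5454, -0.0015, 0.3774]
ee_rot: [3.114, 0.412, 0.001]
force: [-0.1, -1.0, 0.1]
width: 1.0
[ 0.23173909  0.25237865 -0.4247597   1.48746676  0.10460343  1.42353112
 -1.50402535] [ 0.54539808 -0.00154682  0.37741779]
[[ 9.65569134e-01  2.60145721e-01  6.71792340e-04]
 [ 2.60145941e-01 -9.65569273e-01 -2.62874855e-04]
 [ 5.80276272e-04  4.28587897e-04 -9.99999740e-01]]
```

```bash
for i in 1 2; do python3 -m crank '[[[0,0,-5],0,0],[[0,0,-5],0,0],[[0,0,-5],0,0],[[0,0,-5],0,0],[[0,0,-5],0,0]]'; done
python3 - <<'E'
from h import *
from scipy.spatial.transform import Rotation as R
s=monitor.observe();print(s['joints'],s['position']);print(R.from_rotvec(s['ee_rot']).as_matrix())
E
```

```text
clock: 3.1
position: [0.5464, -0.0029, 0.5909]
ee_rot: [-3.11, -0.415, 0.003]
force: [1.4, -0.5, -1.2]
width: 1.001
clock: 3.6
position: [0.5216, -0.0073, 0.6707]
ee_rot: [3.097, 0.398, 0.164]
force: [-0.6, 0.4, 0.4]
width: 1.002
[-0.42292291  0.20008092  0.49426374  0.85429619 -0.10982535  2.00200175
 -1.30853622] [ 0.52155989 -0.00725866  0.67065492]
[[ 9.62081039e-01  2.51424066e-01  1.05763952e-01]
 [ 2.52925858e-01 -9.67485322e-01 -8.13882043e-04]
 [ 1.02120441e-01  2.75334587e-02 -9.94390931e-01]]
```

```bash
python3 -m crank '[[[0,0,5],0,0],[[0,0,5],0,0]]'
python3 - <<'E'
from h import *
from scipy.spatial.transform import Rotation as R
s=monitor.observe();print(s['joints'],s['position']);print(R.from_rotvec(s['ee_rot']).as_matrix())
E
```

```text
clock: 3.8
position: [0.5326, -0.0079, 0.5716]
ee_rot: [3.097, 0.398, 0.173]
force: [1.3, 0.4, -0.3]
width: 1.0
[-0.46814945  0.12618737  0.46287258  1.1886378  -0.05566328  1.72819511
 -1.33849062] [ 0.53255897 -0.00785205  0.57161837]
[[ 9.61496805e-01  2.51359489e-01  1.11095907e-01]
 [ 2.52921155e-01 -9.67486893e-01  3.71558724e-05]
 [ 1.07493174e-01  2.80627800e-02 -9.93809689e-01]]
```

```bash
cat > st.py <<'E'
from fit import *
from scipy.spatial.transform import Rotation as R
np.set_printoptions(precision=4,suppress=True)
s=monitor.observe();M=R.from_rotvec(s['ee_rot']).as_matrix();pose=np.load('pose.npy')
z=M[:,2];print('t',round(s['clock'],2),'q',s['joints'],'pos',s['position'],'force',s['force'],'w',round(s['width'],3))
print('tilt',np.degrees(np.arccos(-z[2])),'az tilt',np.degrees(np.arctan2(z[1],z[0])),'toolx az',np.degrees(np.arctan2(M[1,0],M[0,0])),'y elev',np.degrees(np.arcsin(M[2,1])),'-y az',np.degrees(np.arctan2(M[0,1],-M[1,1])),'reader yaw',np.degrees(pose[2]))
c,sn=np.cos(pose[2]),np.sin(pose[2]);B=np.array([[c,sn,0],[-sn,c,0],[0,0,1]])
print('tcp in window frame mm',U(pose,s['position'])*1000);print('tool axes in reader frame (cols)\n',B@M)
E
python3 -m crank '[[[0.7,-2.7,-2.7],2.5,0],[[0.7,-2.7,-2.7],2.5,0],[[0.7,-2.7,-2.7],2,0],[[0,0,-3],0,0],[[0,0,-3],0,0]]'; python3 st.py
```

```text
clock: 4.3
position: [0.5171, 0.0766, 0.6847]
ee_rot: [3.121, 0.212, 0.219]
force: [-0.3, -0.1, -0.2]
width: 1.001
t 4.3 q [-0.6551  0.1953  0.5797  0.8337 -0.1077  2.0011 -1.5787] pos [0.5171 0.0766 0.6847] force [-0.2832 -0.0688 -0.2211] w 1.001
tilt 8.02755597596248 az tilt 1.712226742550465 toolx az 7.838610684139989 y elev 0.8456733134848196 -y az 7.720016714053678 reader yaw 7.933358839970205
tcp in window frame mm [-130.7437   98.1649  668.6931]
tool axes in reader frame (cols)
 [[ 0.9903 -0.0037  0.1388]
 [-0.0016 -0.9999 -0.0151]
 [ 0.1389  0.0148 -0.9902]]
```

```bash
python3 -m crank '[[[0,0,-4],0,0],[[0,0,-4],0,0],[[0,0,-4],0,0],[[0,0,-4],0,0],[[0,0,-4],0,0]]'; python3 st.py
```

```text
clock: 4.8
position: [0.4704, 0.0693, 0.7496]
ee_rot: [-3.1, -0.208, -0.427]
force: [-0.5, -0.6, 0.6]
width: 1.002
t 4.8 q [-1.2345  0.0701  1.1269  0.8348 -0.0602  2.0023 -1.5868] pos [0.4704 0.0693 0.7496] force [-0.4989 -0.5878  0.556 ] w 1.002
tilt 15.655066486067575 az tilt 4.896949393844669 toolx az 7.792364368902584 y elev 0.7521017661620739 -y az 7.581850889014194 reader yaw 7.933358839970205
tcp in window frame mm [-178.0389   97.4122  733.5664]
tool axes in reader frame (cols)
 [[ 0.963  -0.0061  0.2695]
 [-0.0024 -0.9999 -0.0143]
 [ 0.2695  0.0131 -0.9629]]
```

```bash
python3 -m crank '[[[3,0,-3],0,0],[[3,0,-3],0,0],[[3,0,-3],0,0]]'; python3 st.py
```

```text
clock: 5.1
position: [0.511, 0.0803, 0.778]
ee_rot: [-3.077, -0.219, -0.545]
force: [-0.1, 1.2, 0.8]
width: 1.0
t 5.1 q [-0.799   0.1492  0.7356  0.6746 -0.1138  2.0021 -1.5813] pos [0.511  0.0803 0.778 ] force [-0.0683  1.1895  0.7813] w 1.0
tilt 20.029518285828125 az tilt 5.544892344028419 toolx az 8.313724958192152 y elev 0.8907889873410499 -y az 7.98933570583408 reader yaw 7.933358839970205
tcp in window frame mm [-136.2755  102.702   762.0152]
tool axes in reader frame (cols)
 [[ 0.9396  0.001   0.3422]
 [ 0.0062 -0.9999 -0.0143]
 [ 0.3422  0.0155 -0.9395]]
```

```bash
python3 -m crank '[[[2.5,0,-4],0,0],[[2.5,0,-4],0,0],[[2.5,0,-4],0,0],[[2.5,0,-4],0,0],[[2.5,0,-4],0,0]]'; python3 st.py
```

```text
clock: 5.6
position: [0.5203, 0.0793, 0.8562]
ee_rot: [-3.004, -0.207, -0.822]
force: [0.1, 0.2, 0.6]
width: 1.001
t 5.6 q [-0.7324  0.1652  0.7268  0.4743 -0.1574  2.0021 -1.5809] pos [0.5203 0.0793 0.8562] force [0.0852 0.197  0.6279] w 1.001
tilt 30.547549595016303 az tilt 6.196890406325289 toolx az 8.163857103444267 y elev 0.860958432165509 -y az 7.656005448137732 reader yaw 7.933358839970205
tcp in window frame mm [-127.2174  100.4399  840.2122]
tool axes in reader frame (cols)
 [[ 0.8613 -0.0048  0.508 ]
 [ 0.0035 -0.9999 -0.0154]
 [ 0.508   0.015  -0.8612]]
```

```bash
python3 -m crank '[[[-2,0.8,4.2],0,0],[[-2,0.8,4.2],0,0],[[-2,0.8,4.2],0,0],[[-2,0.8,4.2],0,0],[[-2,0.8,4.2],0,0]]'; python3 st.py
```

```text
clock: 6.1
position: [0.5417, 0.0435, 0.6494]
ee_rot: [-2.997, -0.193, -0.82]
force: [1.2, -1.2, 0.3]
width: 0.999
t 6.1 q [-1.0298 -0.194   0.6182  1.3665  0.2528  1.4141 -1.8064] pos [0.5417 0.0435 0.6494] force [ 1.1987 -1.2251  0.3195] w 0.999
tilt 30.574821832507713 az tilt 6.727189821686539 toolx az 7.4552276126848165 y elev 0.31883766423643334 -y az 7.266869532533964 reader yaw 7.933358839970205
tcp in window frame mm [-110.958    61.9772  633.4277]
tool axes in reader frame (cols)
 [[ 0.861  -0.0116  0.5086]
 [-0.0072 -0.9999 -0.0107]
 [ 0.5086  0.0056 -0.861 ]]
```

```bash
python3 -m crank '[[[-2,0.8,4.2],0,0],[[-2,0.8,4.2],0,0],[[-2,0.8,4.2],0,0],[[-2,0.8,4.2],0,0]]'; python3 st.py
```

```text
clock: 6.5
position: [0.5623, 0.0119, 0.4643]
ee_rot: [-2.998, -0.189, -0.819]
force: [0.6, 0.9, 0.4]
width: 1.001
t 6.5 q [-1.0041 -0.2244  0.7165  1.8122  0.266   0.9789 -1.7952] pos [0.5623 0.0119 0.4643] force [0.6448 0.8782 0.4274] w 1.001
tilt 30.555425992258918 az tilt 6.623539910597694 toolx az 7.33049374392196 y elev 0.3094885920587516 -y az 7.147799353454374 reader yaw 7.933358839970205
tcp in window frame mm [-94.8842  27.8294 448.3486]
tool axes in reader frame (cols)
 [[ 0.8611 -0.0137  0.5082]
 [-0.0091 -0.9999 -0.0116]
 [ 0.5083  0.0054 -0.8611]]
```

```bash
python3 -m crank '[[[-1.85,0.87,3.9],0,0],[[-1.85,0.87,3.9],0,0],[[-1.85,0.87,3.9],0,0],[[-1.85,0.87,3.9],0,0],[[-1.85,0.87,3.9],0,0]]'; python3 st.py
```

```text
clock: 7.0
position: [0.5805, -0.021, 0.2729]
ee_rot: [-2.995, -0.197, -0.8]
force: [-1.1, 2.9, 1.0]
width: 1.0
t 7.0 q [-1.089   0.0429  1.1563  2.1381 -0.2892  0.4878 -1.161 ] pos [ 0.5805 -0.021   0.2729] force [-1.1361  2.9327  1.008 ] w 1.0
tilt 29.91903181995308 az tilt 7.694703284015809 toolx az 7.505266958503369 y elev -0.08189414569044431 -y az 7.552394164887386 reader yaw 7.933358839970205
tcp in window frame mm [-81.4649  -7.1903 256.8639]
tool axes in reader frame (cols)
 [[ 0.8667 -0.0066  0.4988]
 [-0.0065 -1.     -0.0021]
 [ 0.4988 -0.0014 -0.8667]]
```

```bash
python3 -m crank '[[[-1.85,0.87,3.9],0,0]]' >/dev/null; python3 st.py;python3 -m crank '[[[-1.85,0.87,3.9],0,0]]' >/dev/null; python3 st.py
```

```text
t 7.1 q [-1.0018  0.1152  1.1179  2.1614 -0.509   0.4672 -0.9408] pos [ 0.583  -0.0195  0.2519] force [-0.8787  1.9993  1.0763] w 0.997
tilt 29.84757115387497 az tilt 8.695039800754408 toolx az 7.887540479168474 y elev -0.34857757432025377 -y az 8.08754027099483 reader yaw 7.933358839970205
tcp in window frame mm [-78.785   -6.132  235.8884]
tool axes in reader frame (cols)
 [[ 0.8674  0.0027  0.4977]
 [-0.0007 -1.      0.0066]
 [ 0.4977 -0.0061 -0.8674]]
t 7.2 q [-0.845   0.1822  0.9898  2.19   -0.7217  0.4283 -0.728 ] pos [ 0.5873 -0.0224  0.2233] force [0.7927 2.2497 1.7437] w 0.998
tilt 29.9849049127899 az tilt 8.993312165226959 toolx az 8.161543328507532 y elev -0.36005605182865325 -y az 8.369276624717482 reader yaw 7.933358839970205
tcp in window frame mm [-74.8393  -9.6082 207.2518]
tool axes in reader frame (cols)
 [[ 0.8662  0.0076  0.4997]
 [ 0.0034 -1.      0.0092]
 [ 0.4997 -0.0063 -0.8662]]
```

```bash
python3 -m crank '[[[-1.5,1.1,3.3],0,0],[[-1.5,1.1,3.3],0,0]]' >/dev/null; python3 st.py
```

```text
t 7.4 q [-0.5288  0.2888  0.6981  2.2282 -1.1005  0.3523 -0.3334] pos [ 0.5958 -0.0382  0.1643] force [0.7092 0.7406 0.8196] w 1.001
tilt 30.004349026868105 az tilt 9.138067883298357 toolx az 8.278375346137624 y elev -0.37228954096925776 -y az 8.493333822931163 reader yaw 7.933358839970205
tcp in window frame mm [-68.6576 -26.4073 148.3249]
tool axes in reader frame (cols)
 [[ 0.866   0.0098  0.5   ]
 [ 0.0052 -0.9999  0.0105]
 [ 0.5    -0.0065 -0.866 ]]
```

```bash
python3 -m crank '[[[-1,1,2.2],0,0],[[-1,1,2.2],0,0]]' >/dev/null; python3 st.py
```

```text
t 7.6 q [-0.2492  0.3465  0.4015  2.232  -1.296   0.2672 -0.1097] pos [ 0.6009 -0.0542  0.1244] force [-0.2934  0.6533  0.0654] w 1.001
tilt 29.74730925373774 az tilt 8.917760171593539 toolx az 8.282470146680607 y elev -0.2736766364551067 -y az 8.43886395014858 reader yaw 7.933358839970205
tcp in window frame mm [-65.8003 -42.9771 108.4306]
tool axes in reader frame (cols)
 [[ 0.8682  0.0088  0.4961]
 [ 0.0053 -0.9999  0.0085]
 [ 0.4962 -0.0048 -0.8682]]
```

```bash
python3 -m crank '[[[-0.2,0.4,1.7],0,0],[[-0.2,0.4,1.7],0,0],[[-0.2,0.3,1.7],0,0]]' >/dev/null; python3 st.py
```

```text
t 7.9 q [ 0.1041  0.4331 -0.0228  2.1786 -1.3176  0.1167 -0.0508] pos [ 0.6228 -0.0617  0.0864] force [ 1.0336 -0.6579  0.8877] w 1.0
tilt 29.474001828468452 az tilt 9.463682497530764 toolx az 8.267786933699895 y elev -0.5122582343035983 -y az 8.557247816376698 reader yaw 7.933358839970205
tcp in window frame mm [-45.1846 -53.3672  70.4124]
tool axes in reader frame (cols)
 [[ 0.8706  0.0109  0.4919]
 [ 0.0051 -0.9999  0.0131]
 [ 0.4919 -0.0089 -0.8706]]
```

```bash
python3 -m crank '[[[-0.25,0,1.4],0,0],[[-0.25,0,1.4],0,0]]' >/dev/null; python3 st.py
```

```text
t 8.1 q [ 0.0972  0.4832 -0.0151  2.1448 -1.3174  0.1179 -0.0488] pos [ 0.6366 -0.063   0.0677] force [-0.236   0.1679 -0.4436] w 1.0
tilt 28.52757392161462 az tilt 9.759023222842854 toolx az 8.370770623896345 y elev -0.58249893609835 -y az 8.687324386484052 reader yaw 7.933358839970205
tcp in window frame mm [-31.7011 -56.5326  51.6504]
tool axes in reader frame (cols)
 [[ 0.8786  0.0132  0.4773]
 [ 0.0067 -0.9999  0.0152]
 [ 0.4775 -0.0102 -0.8786]]
```

```bash
python3 -m crank '[[[-0.4,0,0.9],0,0],[[-0.4,0,0.9],0,0]]' >/dev/null; python3 st.py
```

```text
t 8.3 q [ 0.1024  0.5132 -0.021   2.1293 -1.3174  0.1179 -0.043 ] pos [ 0.641  -0.0627  0.0543] force [0.207  0.8764 0.1907] w 1.003
tilt 27.777473879812003 az tilt 10.48671515914365 toolx az 8.530865952310652 y elev -0.8064361324077962 -y az 8.955430839390072 reader yaw 7.933358839970205
tcp in window frame mm [-27.3042 -56.9161  38.3369]
tool axes in reader frame (cols)
 [[ 0.8848  0.0178  0.4656]
 [ 0.0092 -0.9997  0.0208]
 [ 0.4658 -0.0141 -0.8848]]
```

```bash
python3 -m crank '[[[-0.6,0,0.55],0,0],[[-0.6,0,0.55],0,0],[[-0.6,0,0.55],0,0]]' >/dev/null; python3 st.py
```

```text
t 8.6 q [ 0.1246  0.5368 -0.0359  2.1265 -1.3175  0.1178 -0.0295] pos [ 0.6368 -0.0666  0.0405] force [-0.046   0.4468 -0.8271] w 0.998
tilt 26.769101732612384 az tilt 11.426332866945774 toolx az 8.483712975037376 y elev -1.1831861216167232 -y az 9.079891134729877 reader yaw 7.933358839970205
tcp in window frame mm [-31.9631 -60.1815  24.514 ]
tool axes in reader frame (cols)
 [[ 0.893   0.02    0.4496]
 [ 0.0086 -0.9996  0.0274]
 [ 0.4499 -0.0206 -0.8928]]
```

Run:
```python
from h import *
o=snap("a")
crop("scene",o["scene"][0],"sa",(150,270,200,380),4)
crop("top",o["top"][0],"ta",(120,260,250,430),4)
```

```text
(no output)
```

View pics/sa.png

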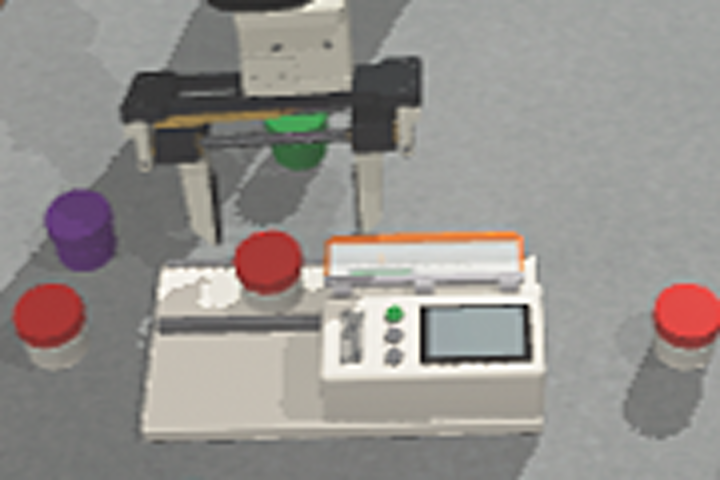

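View pics/ta.png

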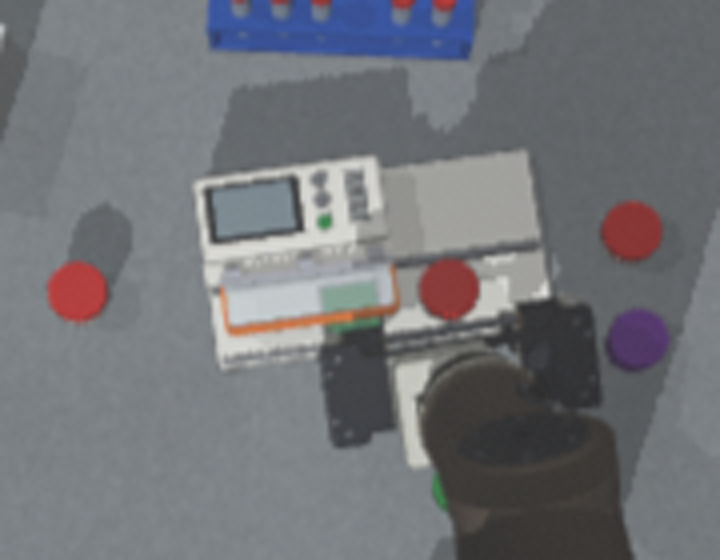

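```bash
python3 -m crank '[[[0,-0.1,0.7],0,0],[[0.1,-0.1,0.6],0,0]]' >/dev/null; python3 st.py
```

```text
t 8.9 q [ 0.1149  0.56   -0.0314  2.1075 -1.3175  0.1178 -0.0352] pos [ 0.6452 -0.0641  0.0322] force [0.1492 0.3092 0.214 ] w 1.0
tilt 26.504703979855552 az tilt 11.703748042985657 toolx az 8.454287168716068 y elev -1.2975584808374825 -y az 9.10044278249896 reader yaw 7.933358839970205
tcp in window frame mm [-23.2588 -58.8818  16.1811]
tool axes in reader frame (cols)
 [[ 0.8951  0.0204  0.4453]
 [ 0.0081 -0.9995  0.0293]
 [ 0.4457 -0.0226 -0.8949]]
```

```bash
python3 -m crank '[[[0.4,0,0.4],0,0],[[0.45,0,0.22],0,0]]' >/dev/null; python3 st.py;  python3 -m crank '[[[0.45,0,0.22],0,0],[[0.45,0,0.22],0,0]]' >/dev/null; python3 st.py
```

```text
t 9.1 q [ 0.0815  0.5729  0.0065  2.0886 -1.2998  0.1368 -0.0627] pos [ 0.6542 -0.0623  0.0294] force [-15.7251  -2.6783  -0.105 ] w 1.0
tilt 26.36507029172749 az tilt 11.803175247930358 toolx az 8.49126211721541 y elev -1.3176133114293345 -y az 9.143368439198175 reader yaw 7.933358839970205
tcp in window frame mm [-14.1652 -58.3593  13.3706]
tool axes in reader frame (cols)
 [[ 0.8962  0.0211  0.4431]
 [ 0.0087 -0.9995  0.03  ]
 [ 0.4435 -0.023  -0.896 ]]
t 9.3 q [ 0.0438  0.5828  0.0536  2.0788 -1.2742  0.162  -0.0968] pos [ 0.6563 -0.0615  0.0252] force [-36.9584  -6.6432  -0.0431] w 1.003
tilt 25.707621159750644 az tilt 12.054412097424752 toolx az 8.567733686238139 y elev -1.362506209827474 -y az 9.22261037914104 reader yaw 7.933358839970205
tcp in window frame mm [-11.9343 -57.7775   9.2002]
tool axes in reader frame (cols)
 [[ 0.9013  0.0225  0.4327]
 [ 0.01   -0.9995  0.0312]
 [ 0.4331 -0.0238 -0.901 ]]
```

```bash
python3 -m crank '[[[-0.5,0,-0.5],0,0]]' >/dev/null; python3 st.py
python3 - <<'E'
from h import *
o=snap("b")
crop("scene",o["scene"][0],"sb",(170,250,220,340),6)
crop("top",o["top"][0],"tb",(150,240,280,400),6)
E
```

```text
t 9.4 q [ 0.0566  0.5729  0.0376  2.0853 -1.2793  0.1537 -0.0892] pos [ 0.6548 -0.0616  0.0296] force [-1.3547  0.7633 -0.0768] w 1.001
tilt 26.089716286047224 az tilt 11.92352722411948 toolx az 8.525498699571608 y elev -1.3419027101450474 -y az 9.181570466002514 reader yaw 7.933358839970205
tcp in window frame mm [-13.4878 -57.7002  13.6436]
tool axes in reader frame (cols)
 [[ 0.8984  0.0218  0.4387]
 [ 0.0093 -0.9995  0.0306]
 [ 0.4392 -0.0234 -0.8981]]
```

View pics/sb.png

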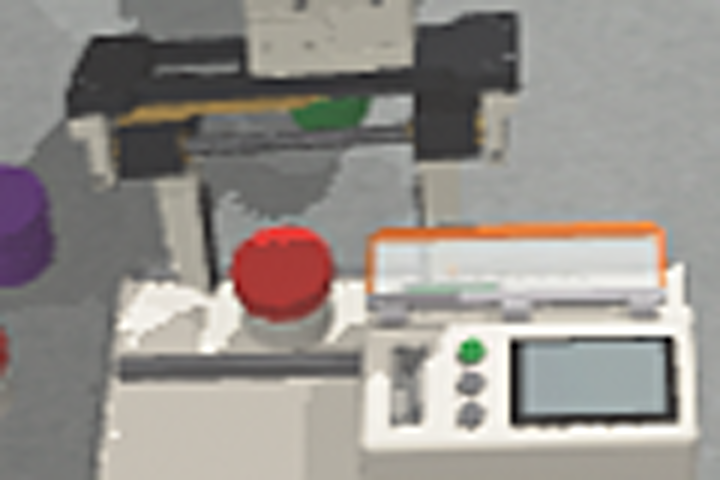

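View pics/tb.png

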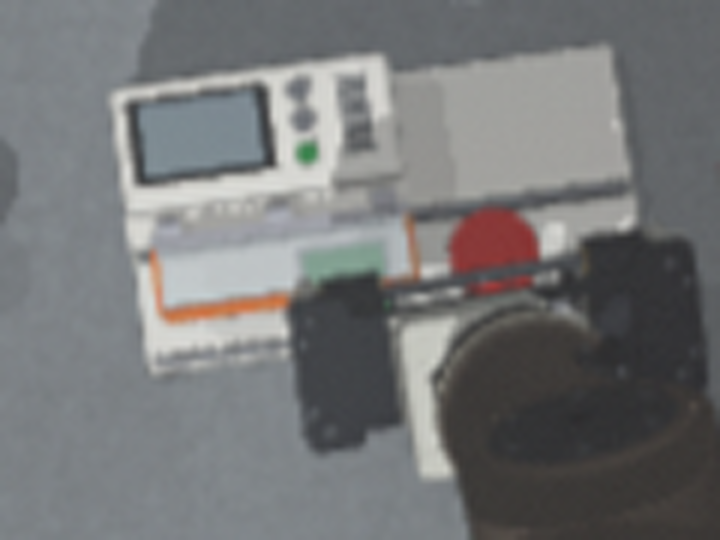

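```bash
python3 -m crank '[[[0.22,0,-0.22],0,0],[[0.22,0,-0.22],0,0]]' >/dev/null; python3 st.py; python3 -m crank '[[[0.17,0,-0.24],0,0],[[0.17,0,-0.24],0,0]]' >/dev/null; python3 st.py
```

```text
t 9.7 q [ 0.023   0.5634  0.0835  2.0835 -1.2512  0.181  -0.1243] pos [ 0.6551 -0.0618  0.0355] force [-19.6842  -2.8449   0.5534] w 1.003
tilt 26.018172822870067 az tilt 12.008691276329124 toolx az 8.51940044047139 y elev -1.3752525730999008 -y az 9.189595519551913 reader yaw 7.933358839970205
tcp in window frame mm [-13.1583 -57.9092  19.5138]
tool axes in reader frame (cols)
 [[ 0.8989  0.0219  0.4375]
 [ 0.0092 -0.9995  0.0312]
 [ 0.438  -0.024  -0.8987]]
t 9.9 q [-0.0054  0.5544  0.1204  2.0762 -1.2283  0.2019 -0.1552] pos [ 0.6596 -0.0616  0.0435] force [-2.7523 -0.9623 -1.0777] w 0.999
tilt 26.325988848402375 az tilt 11.82643682514553 toolx az 8.481906542266277 y elev -1.3292020451899231 -y az 9.138601470440081 reader yaw 7.933358839970205
tcp in window frame mm [ -8.6328 -58.3315  27.4597]
tool axes in reader frame (cols)
 [[ 0.8965  0.021   0.4425]
 [ 0.0086 -0.9995  0.0301]
 [ 0.4429 -0.0232 -0.8963]]
```

```bash
cat > lip.py <<'E'
from fit import *
import sys
tag=sys.argv[1];o=snap(tag);pose=np.load('pose.npy')
for n in o:
    p,d=o[n];X=U(pose,cloud(n,d))*1000;hsv=cv2.cvtColor(p,cv2.COLOR_RGB2HSV)
    m=(hsv[...,0]>=6)&(hsv[...,0]<=19)&(hsv[...,1]>130)&(hsv[...,2]>90)&(X[...,0]>-25)&(X[...,0]<35)&(X[...,1]>-45)&(X[...,1]<105)&(X[...,2]>30)&(d>0)
    q=X[m]
    if len(q):
        l=q[q[:,0]<np.percentile(q[:,0],40)]
        print(n,len(q),'orange lip med',np.median(l,0),'y range',q[:,1].min(),q[:,1].max(),'theta~',np.arctan2(np.median(l[:,2])-4-45,30-np.median(l[:,0]))+.1)
    r=((hsv[...,0]<5)|(hsv[...,0]>174))&(hsv[...,1]>130)&(X[...,0]>-60)&(X[...,0]<60)&(X[...,1]>-120)&(X[...,1]<60)&(X[...,2]>20)&(d>0)
    q=X[r]
    if len(q): t=q[q[:,2]>34];print(n,'pot red n',len(q),'mid',(t.min(0)+t.max(0))/2,'ext',t.max(0)-t.min(0),'top',np.percentile(t[:,2],50))
crop("scene",o["scene"][0],"s"+tag,(170,250,220,340),6)
crop("top",o["top"][0],"t"+tag,(150,240,280,400),6)
E
python3 lip.py c
```

```text
scene 130 orange lip med [-9.14254174 30.19722169 63.9995775 ] y range -33.085536272757956 92.98085744528973 theta~ 0.4659437239781775
scene pot red n 200 mid [ -1.14547132 -70.95411412  39.20701857] ext [46.22276273 41.99449455 10.21842216] top 39.727031324444404
top 36 orange lip med [-10.50007754  59.99886865  66.62733073] y range 32.181320690115484 90.14670481667386 theta~ 0.510513548222885
top pot red n 66 mid [  1.63008371 -72.73232851  74.79936718] ext [31.45001066 35.90040829 80.54114146] top 40.89665015856147
```

View pics/sc.png

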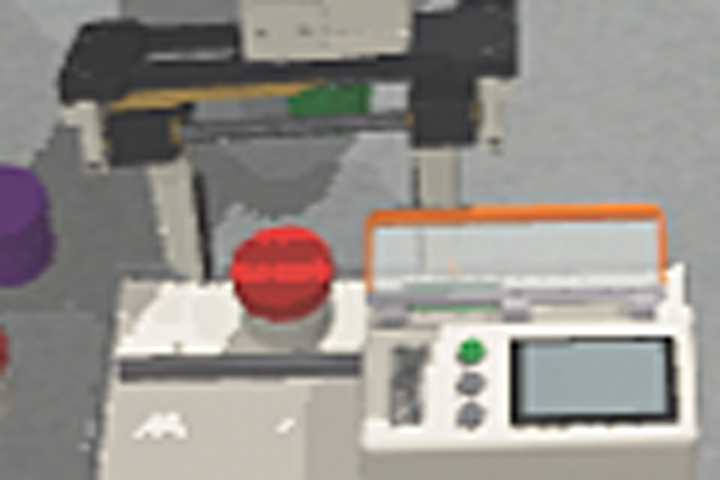

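View pics/tc.png

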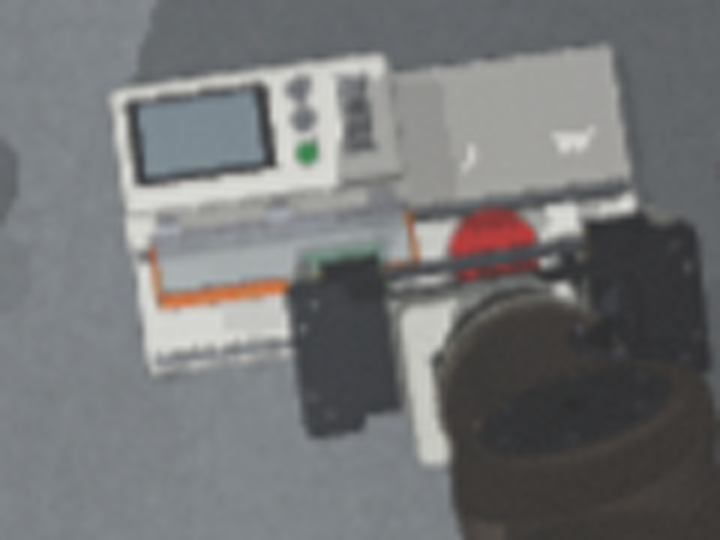

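```bash
python3 -m crank '[[[0,0,0],0,0],[[0.05,0,0.5],0,0],[[0.05,0,0.5],0,0]]' ; python3 st.py
```

```text
clock: 10.3
position: [0.6669, -0.0607, 0.0358]
ee_rot: [-2.994, -0.231, -0.702]
force: [-3.9, -0.6, -0.7]
width: 0.998
t 10.3 q [ 0.0203  0.5738  0.082   2.0634 -1.2469  0.1789 -0.1346] pos [ 0.6669 -0.0607  0.0358] force [-3.9285 -0.5544 -0.6881] w 0.998
tilt 26.510113450354073 az tilt 11.692566569568033 toolx az 8.47049341825679 y elev -1.286808153022784 -y az 9.111462397556384 reader yaw 7.933358839970205
tcp in window frame mm [ -1.315  -58.4589  19.7615]
tool axes in reader frame (cols)
 [[ 0.8951  0.0206  0.4454]
 [ 0.0084 -0.9995  0.0293]
 [ 0.4458 -0.0225 -0.8949]]
```

```bash
python3 -m crank '[[[0.05,0,0.4],0,0],[[0,-0.5,0],0,0],[[0,-0.4,0],0,0],[[0,-0.3,0],0,0]]' >/dev/null; python3 st.py; python3 lip.py d
```

```text
t 10.7 q [ 0.0115  0.5762  0.0604  2.0686 -1.262   0.155  -0.1377] pos [ 0.6668 -0.048   0.0329] force [-1.896   0.1758 -2.6505] w 1.001
tilt 26.497421239443636 az tilt 11.733343136269523 toolx az 8.467032160162788 y elev -1.3040351330849995 -y az 9.116196709283185 reader yaw 7.933358839970205
tcp in window frame mm [  0.3091 -45.8474  16.9427]
tool axes in reader frame (cols)
 [[ 0.8952  0.0206  0.4452]
 [ 0.0083 -0.9995  0.0296]
 [ 0.4456 -0.0228 -0.895 ]]
scene 135 orange lip med [-6.73091704 17.55180416 67.79600122] y range -32.90913718778615 92.90279457061906 theta~ 0.572980804398904
scene pot red n 207 mid [ -1.30040728 -70.80575127  39.00123978] ext [44.64782514 42.40215291  9.71561928] top 39.50276162889628
top 25 orange lip med [-9.16775895 68.50202778 66.94222274] y range 49.30318149895343 90.1079686321898 theta~ 0.5295583011589965
top pot red n 38 mid [ -2.0301742  -67.84169772  76.90244948] ext [38.26973193 28.87714473 80.26087552] top 42.621132041912986
```

```bash
python3 -m crank '[[[0,-0.4,0],0,0],[[0,-0.4,0],0,0],[[0,-0.4,0],0,0]]' >/dev/null; python3 st.py; python3 lip.py e
```

```text
t 11.1 q [-0.0068  0.572   0.0538  2.077  -1.2743  0.1398 -0.1445] pos [ 0.6648 -0.0363  0.0332] force [-1.1105 -0.7456 -0.3458] w 0.995
tilt 26.49390765610526 az tilt 11.69681439516221 toolx az 8.465258362842889 y elev -1.2900438691379048 -y az 9.10737871023638 reader yaw 7.933358839970205
tcp in window frame mm [ -0.0092 -34.046   17.2237]
tool axes in reader frame (cols)
 [[ 0.8952  0.0205  0.4451]
 [ 0.0083 -0.9995  0.0293]
 [ 0.4455 -0.0225 -0.895 ]]
scene 142 orange lip med [-7.0954124  18.71614028 67.65139137] y range -44.47732519862915 92.95333621798231 theta~ 0.5658811833137596
scene pot red n 202 mid [ -0.6405364  -60.08230863  38.80610129] ext [44.66351369 42.15190484  9.53673448] top 39.73478263463912
top 19 orange lip med [-9.70435652 79.70191229 68.47403198] y range 61.00468841764269 90.1927848153287 theta~ 0.5559993806322754
top pot red n 40 mid [ -2.88949239 -56.58539086  79.54248211] ext [38.72336623 34.96615201 87.36161546] top 41.50477129420493
```

View pics/se.png

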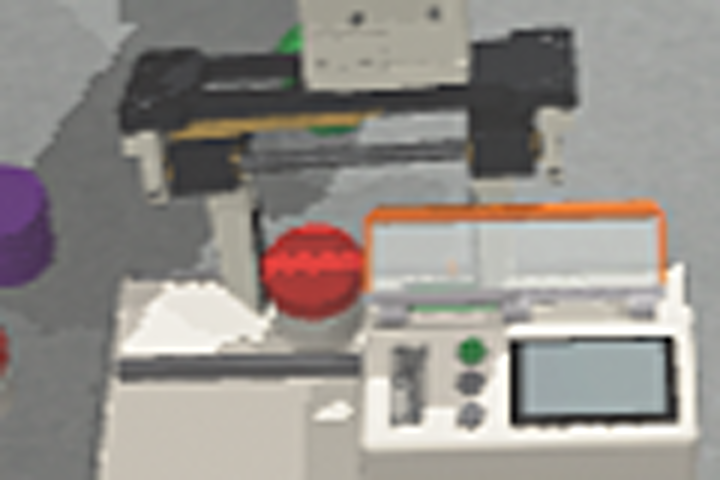

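```bash
python3 -m crank '[[[0,-0.5,0],0,0],[[0,-0.5,0],0,0],[[0,-0.5,0],0,0],[[0,-0.5,0],0,0]]' >/dev/null; python3 st.py; python3 lip.py f
```

```text
t 11.6 q [-0.0447  0.5659  0.0516  2.09   -1.3089  0.1192 -0.1441] pos [ 0.6616 -0.0164  0.0336] force [-1.6379 -1.5899 -1.2882] w 0.999
tilt 26.491448367592525 az tilt 11.72037106731874 toolx az 8.465539295244884 y elev -1.2992489741113977 -y az 9.112158837827314 reader yaw 7.933358839970205
tcp in window frame mm [ -0.4181 -13.8636  17.6221]
tool axes in reader frame (cols)
 [[ 0.8952  0.0206  0.4451]
 [ 0.0083 -0.9995  0.0295]
 [ 0.4455 -0.0227 -0.895 ]]
scene 149 orange lip med [-7.17393097 22.51793674 67.4107143 ] y range -44.27814699306356 92.9589122752842 theta~ 0.5598474141021892
scene pot red n 108 mid [ -1.94672957 -48.44492656  39.98212349] ext [43.67024906 23.8574099  11.83616699] top 39.708004388234286
top 8 orange lip med [-9.68576839 87.30793209 67.15321663] y range -35.05470953805936 90.15033514603422 theta~ 0.5290104172238222
top pot red n 23 mid [ -3.33653921 -46.33357188  78.64325652] ext [37.74474139 21.37471989 89.0455169 ] top 41.78761802793374
```

```bash
python3 -m crank '[[[0,-0.5,0],0,0],[[0,-0.5,0],0,0]]' >/dev/null; python3 st.py;python3 -m crank '[[[0,-0.5,0],0,0],[[0,-0.5,0],0,0]]' >/dev/null; python3 st.py
```

```text
t 11.9 q [-0.0741  0.5628  0.0659  2.0947 -1.3178  0.1176 -0.1543] pos [ 0.6603 -0.0072  0.0343] force [-1.7825 -1.0419 -0.1872] w 0.999
tilt 26.41076400401782 az tilt 11.697576800455751 toolx az 8.439528454387618 y elev -1.2977627657778512 -y az 9.083129260977572 reader yaw 7.933358839970205
tcp in window frame mm [-0.4487 -4.6005 18.2953]
tool axes in reader frame (cols)
 [[ 0.8959  0.0201  0.4438]
 [ 0.0079 -0.9995  0.0292]
 [ 0.4442 -0.0226 -0.8956]]
t 12.1 q [-0.1066  0.5595  0.0823  2.0982 -1.3175  0.1178 -0.1746] pos [0.6593 0.0031 0.0353] force [-0.6677 -0.6139 -1.1341] w 1.0
tilt 26.332298460872174 az tilt 11.816399552215978 toolx az 8.466287909450484 y elev -1.3316435668327717 -y az 9.12436810491278 reader yaw 7.933358839970205
tcp in window frame mm [-0.0889  5.7893 19.3306]
tool axes in reader frame (cols)
 [[ 0.8965  0.0208  0.4426]
 [ 0.0083 -0.9995  0.03  ]
 [ 0.443  -0.0232 -0.8962]]
```

```bash
python3 -m crank '[[[0,-0.4,0.05],0,0],[[0,-0.4,0.05],0,0],[[0,-0.4,0.05],0,0]]' >/dev/null; python3 st.py; python3 lip.py g
```

```text
t 12.4 q [-0.1439  0.5591  0.1031  2.1004 -1.3175  0.1168 -0.1981] pos [0.6588 0.0131 0.0353] force [-2.3977 -7.0875 -0.4599] w 1.006
tilt 26.194402077751064 az tilt 11.560831634217552 toolx az 8.380777925240862 y elev -1.259404646976738 -y az 8.999486651922263 reader yaw 7.933358839970205
tcp in window frame mm [ 0.7998 15.6892 19.2887]
tool axes in reader frame (cols)
 [[ 0.8975  0.0186  0.4405]
 [ 0.007  -0.9996  0.0279]
 [ 0.4409 -0.022  -0.8973]]
scene 139 orange lip med [-5.87399454 12.4946956  69.45801213] y range -32.9714458262413 92.70723544178642 theta~ 0.618275433561342
top pot red n 3 mid [-18.70890243 -17.98721006  39.13211929] ext [4.27131554 2.63520171 5.48612574] top 41.055573132869775
```

View pics/sg.png

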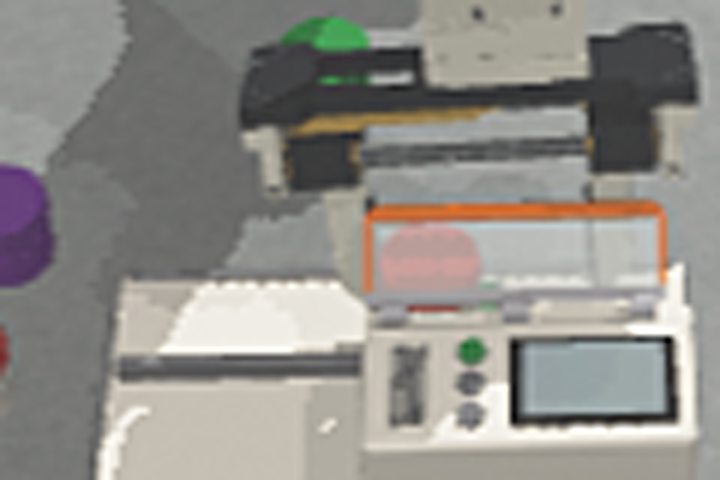

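View pics/tg.png

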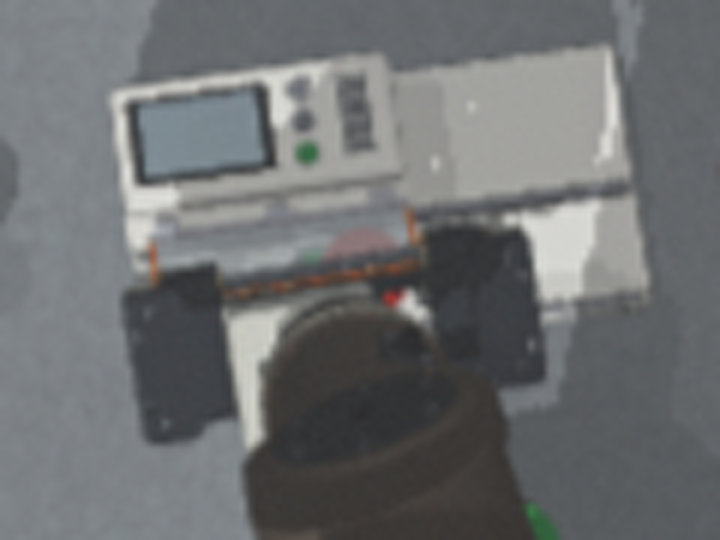

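```bash
python3 -m crank '[[[0,0.3,0],0,0],[[0,0,0],4,0]]' >/dev/null; python3 st.py
```

```text
t 12.7 q [-0.1375  0.5599  0.1013  2.0989 -1.3155  0.1216 -0.2638] pos [0.659  0.0118 0.0351] force [-3.0622 -0.6344 -0.3249] w 1.001
tilt 26.18211922048036 az tilt 11.986791788330217 toolx az 4.026212276896501 y elev -3.149362655006869 -y az 5.561478639188935 reader yaw 7.933358839970205
tcp in window frame mm [ 0.8066 14.4033 19.0815]
tool axes in reader frame (cols)
 [[ 0.897  -0.0413  0.4401]
 [-0.0613 -0.9976  0.0312]
 [ 0.4378 -0.0549 -0.8974]]
```

```bash
python3 -m crank '[[[-0.02,-0.4,0.01],0,0],[[-0.02,-0.4,0.01],0,0]]' >/dev/null; python3 st.py; python3 lip.py i
```

```text
t 12.9 q [-0.16    0.5583  0.1092  2.1012 -1.3176  0.1178 -0.276 ] pos [0.6584 0.0199 0.0356] force [-2.0571 -0.5218 -1.9134] w 0.998
tilt 26.17344320248468 az tilt 11.940387542988162 toolx az 4.127833132072417 y elev -3.090172426066759 -y az 5.634144801111072 reader yaw 7.933358839970205
tcp in window frame mm [ 1.3278 22.4674 19.6234]
tool axes in reader frame (cols)
 [[ 0.8971 -0.0401  0.44  ]
 [-0.0597 -0.9977  0.0308]
 [ 0.4378 -0.0539 -0.8975]]
scene 141 orange lip med [-3.31275749 15.17388658 73.19347167] y range -32.87833072383873 92.61259022142971 theta~ 0.7281286445882749Traceback (most recent call last):
  File "lip.py", line 13, in <module>
    if len(q): t=q[q[:,2]>34];print(n,'pot red n',len(q),'mid',(t.min(0)+t.max(0))/2,'ext',t.max(0)-t.min(0),'top',np.percentile(t[:,2],50))
                                                                ~~~~~^^^
    return umr_minimum(a, axis, None, out, keepdims, initial, where)
ValueError: zero-size array to reduction operation minimum which has no identity
```

```bash
cat > pot.py <<'E'
from fit import *
import sys
tag=sys.argv[1];pose=np.load('pose.npy')
n='scene';p=np.load(f'pics/scene{tag}p.npy') if len(sys.argv)<3 else get_image(n)[0]
np.save(f'pics/scene{tag}p.npy',p)
b=p.astype(int);m=(b[...,0]-b[...,1]>25)&(b[...,0]-b[...,2]>25)
hsv=cv2.cvtColor(p,cv2.COLOR_RGB2HSV);h=hsv[...,0]
m&=(h<6)|(h>172)
m[:200]=0;m[240:]=0;m[:,:270]=0;m[:,345:]=0
k,l,s,c=cv2.connectedComponentsWithStats(m.astype(np.uint8))
i=1+np.argmax(s[1:,4]);print('comp',s[i],c[i])
# compare with projected cap-top disc for candidate poses
q=get_calibration(n)
def disc(x,y,z=.040):
    a=np.linspace(0,2*np.pi,60,endpoint=False);P=np.stack([x+.022*np.cos(a),y+.022*np.sin(a),0*a+z],-1)
    return proj(n,W(pose,P))
for y in np.arange(-.012,.0121,.004):
    d=disc(0,y);e=disc(0,y,.0265);a=np.r_[d,e];print(round(y*1000),'cols',d[:,0].min().round(1),d[:,0].max().round(1),'rows',d[:,1].min().round(1),d[:,1].max().round(1))
crop(n,p,"s"+tag,(180,245,250,350),8)
E
python3 pot.py i
```

```text
comp [285 207  17  11 152] [293.36184211 212.55921053]
-12 cols 281.1 298.0 rows 207.1 220.4
-8 cols 282.6 299.6 rows 207.0 220.4
-4 cols 284.2 301.1 rows 207.0 220.3
0 cols 285.7 302.6 rows 207.0 220.3
4 cols 287.3 304.2 rows 206.9 220.2
8 cols 288.8 305.7 rows 206.9 220.2
12 cols 290.3 307.3 rows 206.8 220.2
```

View pics/si.png

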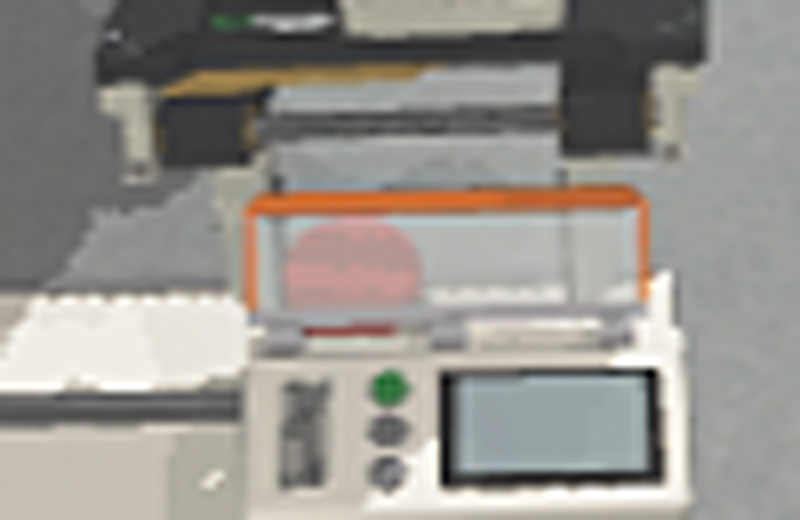

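```bash
python3 -m crank '[[[-0.02,-0.3,0.01],0,0],[[0,0,0],0,0]]' >/dev/null; python3 st.py; python3 pot.py j new | head -1
```

```text
t 13.2 q [-0.1701  0.5577  0.1141  2.1021 -1.3175  0.118  -0.2829] pos [0.6579 0.0232 0.0358] force [-1.5498  0.8369  0.2663] w 0.999
tilt 26.145613906076893 az tilt 12.01482128998908 toolx az 4.100953774272242 y elev -3.12781681132684 -y az 5.623413192556858 reader yaw 7.933358839970205
tcp in window frame mm [ 1.3793 25.8529 19.795 ]
tool axes in reader frame (cols)
 [[ 0.8973 -0.0402  0.4395]
 [-0.0601 -0.9977  0.0314]
 [ 0.4373 -0.0546 -0.8977]]
comp [287 207  17  11 152] [294.80263158 212.59210526]
```

View pics/sj.png

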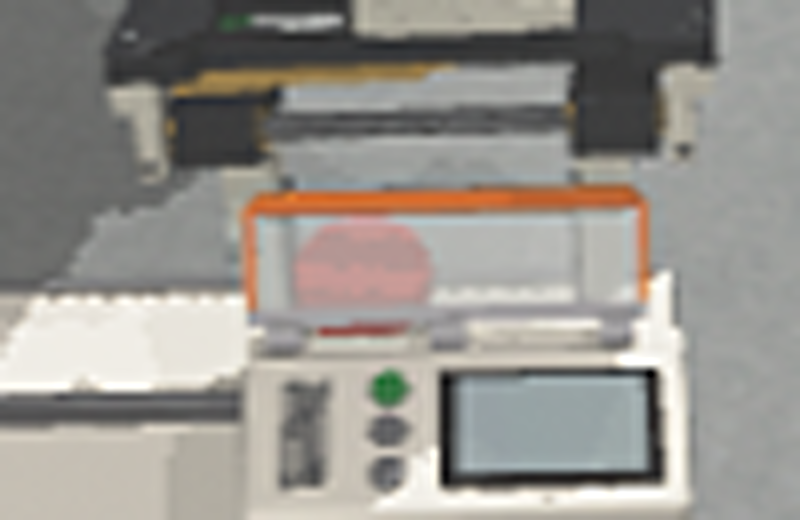

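```bash
python3 -m crank '[[[0.02,0.3,-0.01],0,0],[[0,0,0],0,0]]' >/dev/null; python3 pot.py k new | head -1; python3 -m crank '[[[-0.36,0.02,-0.18],0,0],[[-0.36,0.02,-0.18],0,0],[[-0.36,0.02,-0.18],0,0]]'>/dev/null; python3 st.py; python3 lip.py l 2>/dev/null;python3 pot.py l | head -1
```

```text
comp [287 207  17  11 152] [294.80263158 212.59210526]
t 13.8 q [-0.1554  0.5431  0.1075  2.1218 -1.3175  0.1177 -0.2728] pos [0.6473 0.0172 0.038 ] force [-0.3748 -0.0914  0.1125] w 1.004
tilt 25.88106141519701 az tilt 12.048965025678921 toolx az 4.027191740317653 y elev -3.147485214908992 -y az 5.540999955147071 reader yaw 7.933358839970205
tcp in window frame mm [-9.9751 21.3669 22.0498]
tool axes in reader frame (cols)
 [[ 0.8993 -0.0417  0.4354]
 [-0.0614 -0.9976  0.0313]
 [ 0.433  -0.0549 -0.8997]]
scene 125 orange lip med [-8.75174352 30.21876035 64.21965904] y range -33.106350302261646 93.04473465902734 theta~ 0.474238822502976
top 5 orange lip med [ -9.83085628 -15.4361868   65.87128478] y range -16.941184246363544 -5.346194000440641 theta~ 0.5006615471082309
comp [287 208  17  10 148] [294.86486486 212.77702703]
```

Pot stays put. The cover is lowering with the finger, so I continue retreating.

```bash
python3 -m crank '[[[-0.36,0.02,-0.13],0,0],[[-0.36,0.02,-0.13],0,0],[[-0.36,0.02,-0.13],0,0]]'>/dev/null; python3 st.py; python3 lip.py m 2>/dev/null;python3 pot.py m | head -1
```

```text
t 14.2 q [-0.1514  0.5313  0.1052  2.1392 -1.3175  0.1178 -0.2684] pos [0.6376 0.0155 0.0394] force [-0.8203 -0.552   0.0702] w 1.003
tilt 25.577980903336474 az tilt 12.246438733755069 toolx az 4.071836106079993 y elev -3.180258388369881 -y az 5.5803149547029935 reader yaw 7.933358839970205
tcp in window frame mm [-19.8221  20.9997  23.3938]
tool axes in reader frame (cols)
 [[ 0.9017 -0.041   0.4305]
 [-0.0609 -0.9976  0.0325]
 [ 0.4282 -0.0555 -0.902 ]]
scene 107 orange lip med [-12.4529115   28.54793211  51.43364793] y range -35.37607274983735 93.19942832375509 theta~ 0.15726314718016976
top 40 orange lip med [-14.7278265    2.48933333  52.75477614] y range -28.100561888827976 56.14145123690865 theta~ 0.1837508415422328
comp [287 210  16   8 124] [294.62096774 213.49193548]
```

View pics/sm.png

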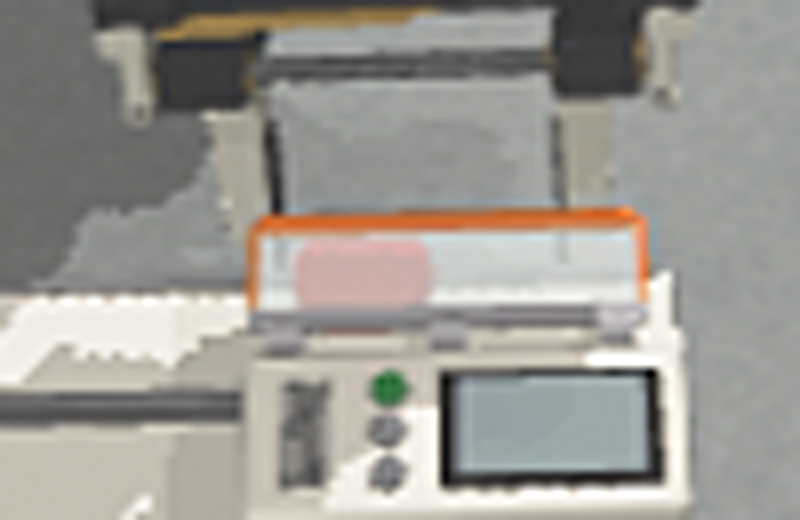

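```bash
python3 -m crank '[[[-0.36,0.02,-0.13],0,0],[[-0.36,0.02,-0.13],0,0],[[-0.7,0.02,-0.4],0,0],[[-1.0,0.02,-0.8],0,0],[[-1.0,0,-1.5],0,0]]'>/dev/null; python3 -m crank '[[[-1,0,-3],0,0],[[-1,0,-3],0,0],[[-1,0,-3],0,0],[[-1,0,-3],0,0]]'>/dev/null; python3 st.py; python3 lip.py n 2>/dev/null;python3 pot.py n
```

```text
t 15.2 q [-0.6187  0.1771  0.6741  2.3544 -0.7863  0.3037 -0.7467] pos [ 0.5091 -0.0047  0.1482] force [ 0.2497 -0.0125  0.786 ] w 0.999
tilt 25.026262336990264 az tilt 12.717298858732315 toolx az 4.003791840240546 y elev -3.335910876912146 -y az 5.545166899874138 reader yaw 7.933358839970205
tcp in window frame mm [-149.8429   18.767   132.1881]
tool axes in reader frame (cols)
 [[ 0.9058 -0.0416  0.4216]
 [-0.0622 -0.9974  0.0353]
 [ 0.419  -0.0582 -0.9061]]
scene 98 orange lip med [-12.905797    28.40507904  47.28318184] y range -33.45594995176393 93.45660510316755 theta~ 0.06000767046596013
scene pot red n 5 mid [-22.46861088   1.90693419  39.24455396] ext [ 2.19774649 10.60302782  2.36160307] top 39.90254278643438
top 62 orange lip med [-15.10393182  12.56740681  48.25825473] y range -28.722727669747304 88.4190810114816 theta~ 0.08355623585663312
top pot red n 18 mid [-19.54924965   1.22219284  40.14104393] ext [ 6.37070112 23.77968747  8.75549528] top 40.342691484856374
comp [287 211  16   7 106] [294.60377358 214.        ]
-12 cols 281.1 298.0 rows 207.1 220.4
-8 cols 282.6 299.6 rows 207.0 220.4
-4 cols 284.2 301.1 rows 207.0 220.3
0 cols 285.7 302.6 rows 207.0 220.3
4 cols 287.3 304.2 rows 206.9 220.2
8 cols 288.8 305.7 rows 206.9 220.2
12 cols 290.3 307.3 rows 206.8 220.2
```

View pics/sn.png

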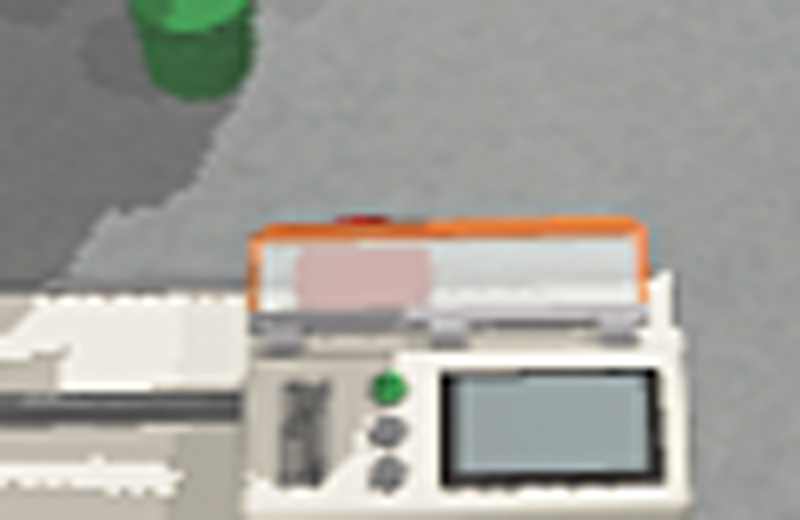

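View pics/tn.png

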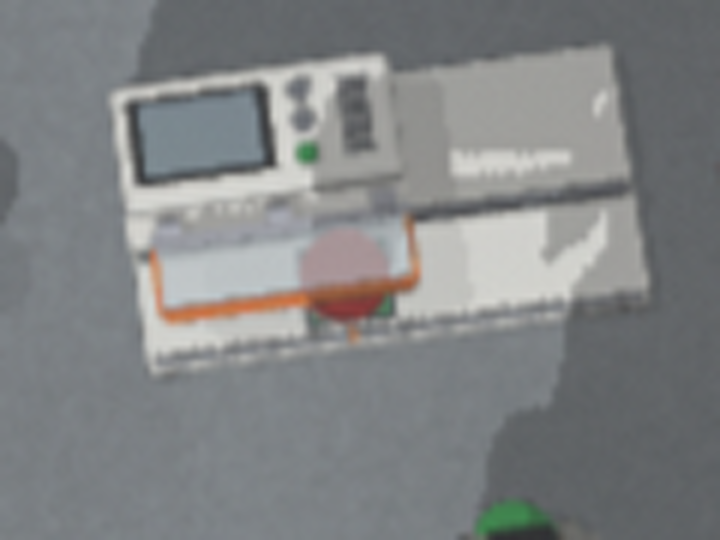

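Run:
```python
from fit import *
pose=np.load('pose.npy')
for y in(-.004,0,.004): print(y,(proj('top',W(pose,[(-.0,y,.04),(-.022,y,.04)]))-[280,150]+.5)*6)
p=np.load('pics/topnp.npy').astype(int);m=(p[...,0]-p[...,1]>20)&(p[...,0]-p[...,2]>10);m[:186]=0;m[205:]=0;m[:,325:]&=True;m[:,:318]=0;m[:,356:]=0
h=cv2.cvtColor(p.astype(np.uint8),cv2.COLOR_RGB2HSV)[...,0];m&=(h<5)|(h>170)
for r in range(186,206):
    c=np.where(m[r])[0]
    if len(c): print(r,c.min(),c.max(),(r-150+.5)*6,((c.min()+c.max())/2-280+.5)*6)
```

```text
-0.004 [[356.36423391 266.26584066]
 [363.07639736 310.34272171]]
0 [[348.23722584 267.43950508]
 [354.9293497  311.52173595]]
0.004 [[340.10933382 268.61329715]
 [346.78141369 312.70087875]]
196 339 340 279.0 360.0
199 342 342 297.0 375.0
200 335 342 303.0 354.0
201 332 341 309.0 342.0
202 333 341 315.0 345.0
203 336 339 321.0 348.0
```

```bash
python3 -m crank '[[[0,0,-3],0,0],[[0,0,-1],0,0],[[0,0,0],0,0],[[0,0,0],0,0]]'; python3 lip.py o 2>/dev/null; python3 -c "
from cell import *
for l in ('waiting_pot','read_pot','tall_pot1','sanitiser'):
    print(l,[(r['location'],round(r['score'],2)) for r in look_for(l,'scene')][:3])
print(workorder.sign_off())"
```

```text
clock: 15.7
position: [0.4965, -0.0064, 0.1808]
ee_rot: [-2.99, -0.131, -0.657]
force: [-0.5, 0.3, -0.7]
width: 1.002
scene 101 orange lip med [-12.8493621   31.0229772   46.88272283] y range -33.526889005008556 93.62136371106881 theta~ 0.050628050486585176
scene pot red n 5 mid [-22.16569082   1.96013798  39.56013138] ext [ 1.76194724 10.59136661  1.93960411] top 40.05435253160341
top 72 orange lip med [-15.21365283   9.9867185   46.07057314] y range -28.601726305314635 88.47716276100363 theta~ 0.035299674255735755
top pot red n 21 mid [-20.02918904   2.71736707  40.90211096] ext [ 7.81702232 26.54733697 13.64117598] top 40.07864998979021
waiting_pot [([0.7248, -0.2085, 0.0396], 0.73)]
read_pot [([0.6768, 0.1989, 0.0387], 0.76)]
tall_pot1 [([0.7421, -0.315, 0.0623], 0.86), ([0.6581, -0.3594, 0.0639], 0.79), ([0.7224, -0.0027, 0.0356], 0.73)]
sanitiser [([0.5918, 0.4354, 0.1003], 0.87)]
the job is handed in; nothing more can be done
None
```

The pot is on the reading window with the cover resting on its cap, and I handed the job in about 16 s into the 42 s allowed; the sign-off gives no verdict. One finger lifted the cover to about 0.47–0.73 rad and held it there. The other pushed the pot from y ≈ -71 mm to the window. I then backed the fingers out so the cover came down gently on the cap.

**Tilting the tool:** rows can only turn the tool about its own axis, so I pressed the arm against its joint limits until the tool leaned forward about 30°. It was about 26° at the cover.

**Last checks:**
- **Pot:** it stands about 1–3 mm past the window centre along the track, in both cameras, and is upright. My reader pose is good to about 2 mm.
- **Cover:** the angle read about 0.06 (scene) and 0.08 (top) just after it came down. In the last pictures it read about 0.05 and 0.035, close to the 0.03 limit. These depth readings are only good to a few hundredths of a radian. The pot visible under the plate suggests the nominal 0.08.
- **Robot:** it is clear of everything, with the measured force near zero.
- **Other things:** the waiting pot, read pot and one tall pot matched their first positions to within the detector's error. I have no earlier position for the sanitiser to compare with, and I did not match the second tall pot separately.

**What went less well:**
- The first forward push jammed against the lip at 37 N, so I lifted upward instead.
- The pushing finger met what I took to be the end of the lip at about 7 N near the end of the push, so I turned the tool 4° to clear it.
- Joints 5 and 6 sat at their limits, reading up to about 0.003 rad beyond the rounded figures for joint 6, and I could not tell whether that counts against the range rule.

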